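# Load the tube feeder's V-trough

## Task

Lift the scoop tray by its grip bar and tip its three sample tubes into the upper end of the feeder's V-trough above its gate, from close above and without handling the tubes, so that they slide down and lie in line end to end along the fold, against the stop. Put the empty tray back flat on its rubber mat, then swing the trough's clear cover gently down until it is fully closed, leaving everything else on the bench where it is.

Things in the scene. Friction and masses are not known exactly. Their poses are not given: they have to be found in the camera images.
- feeder: Fixed tube feeder: grey base plate 385 x 120 x 12 mm, a white reader head 130 mm wide and 130 mm high at one end (its x from -227 to -117 mm) and the sloping V-trough (vee) in front of it. Origin on the bench; x points level along the trough, from the head to its raised open end. Place and heading vary.
- vee: The feeder's V-trough of slippery bare steel (friction 0.12): two walls at a right angle (surfaces z = |y|), fold 280 mm long, mouth 88 mm wide, 44 mm deep, sloping 18 degrees. Origin: on the fold at the stop's face, 38 mm above the bench; x up the fold, y across, z out of the mouth. Cover: x 5 to 155 mm. A gate at x 163 mm leaves 21 mm above the fold, for one tube; beyond it, load.
- cover (a joint): Hinge angle of the trough's clear plastic cover (rad): 0 = closed flat on the trough's rims, grows as it opens, stop at 2.0; 1.57 = square to the mouth. It starts open, at 1.55 to 1.9. A stiff hinge: the cover stays where it is left; about 1 to 2 N at the free edge moves it.
- cover_hinge (a point): Middle of the cover's hinge line, along the trough's +y rim (80, 44, 46.5 mm in the trough's frame). It turns with the cover: x along the hinge (uphill), -y from the hinge to the free edge, z out of the outer face (up when closed). The cover is 150 mm long, 88 mm wide, 4 mm thick (z 0 to 4 mm), with a metal tab 30 mm long sticking out 12 mm past the middle of its free edge.
- cover_edge (a point): Middle of the cover's free edge, 88 mm from the hinge, half-way through its thickness; axes as for the hinge point.
- mat: Thin black rubber mat fixed on the bench, 230 x 90 x 2 mm, long side along its x. Origin at the centre of its underside. The tray starts on it and belongs on it.
- tray: Loose steel scoop tray, about 160 g: channel 190 mm long, 42 mm wide, 25 mm high, walls 3 mm, closed at -x, open at +x (spout). Origin: centre of underside, x to the spout, z up. Two straps (x -26 and 26 mm, 48 mm wide, 50 mm high) carry its grip bar; tubes pass under them. Tubes (friction 0.35) slide out at 16 to 25 degrees spout down: tip slowly; a tube thrown fast at the gate can jam.
- tray_grip (a point): Centre of the tray's grip bar: 58 mm long along the tray's x, 12 mm thick across (y), 32 mm high (50 to 82 mm above the tray's underside; the centre is at 66 mm). To be pinched across its thickness from above.
- tray_spout (a point): Middle of the floor's edge at the tray's open end (95 mm in front of the tray's origin, 3 mm above its underside); axes as the tray's.
- tube_a: Capped sample tube, white with a grey cap, 48 mm long, 14 mm in diameter, rounded ends, 12 g. Origin at its centre, x along its length. Three alike; they lie loose in the tray, one behind the other, roughly along it.
- tube_b: Capped sample tube, white with a grey cap, 48 mm long, 14 mm in diameter, rounded ends, 12 g. Origin at its centre, x along its length. Three alike; they lie loose in the tray, one behind the other, roughly along it.
- tube_c: Capped sample tube, white with a grey cap, 48 mm long, 14 mm in diameter, rounded ends, 12 g. Origin at its centre, x along its length. Three alike; they lie loose in the tray, one behind the other, roughly along it.
- tip_box: Bystander: pale blue box of pipette tips with a blue top, 118 x 82 x 57 mm. Origin at the centre of its underside. To be left where it is.
- beaker: Bystander: small glass beaker, 60 mm wide, 70 mm high. Origin at the centre of its underside. To be left where it is.
- well_plate: Bystander: well plate, 127 x 85 x 14 mm. Origin at the centre of its underside. To be left where it is.
- pipette: Bystander: white hand pipette lying down, about 290 mm long, 28 mm wide, 22 mm high. Origin at the body's middle, on its underside. To be left where it is.
- test_strip: Bystander: white test cassette, 70 x 22 x 6 mm. Origin at the centre of its underside. To be left where it is.
- reagent: Bystander: brown glass bottle, 48 mm wide, 110 mm high. Origin at the centre of its underside. To be left where it is.
- marker: Bystander: marker pen lying down, 120 mm long, 12 mm thick. Origin at the centre of its underside. To be left where it is.
- jar: Bystander: white jar, 60 mm wide, 60 mm high. Origin at the centre of its underside. To be left where it is.
There are look-alikes about, which are no part of the job. Leave any green look-alike of the tray alone. There is more than one size of the mat; the one meant has the size given above.

How it is judged:
On the way, in this order (a step that is already met when the one before it is completed fails the run):
1. the tray is lifted with all three tubes aboard (height (world z) of tray above 0.06 m and x of tube_a in the frame of tray between -0.095 and 0.095 m and y of tube_a in the frame of tray between -0.02 and 0.02 m and z of tube_a in the frame of tray between 0 and 0.03 m and x of tube_b in the frame of tray between -0.095 and 0.095 m and y of tube_b in the frame of tray between -0.02 and 0.02 m and z of tube_b in the frame of tray between 0 and 0.03 m and x of tube_c in the frame of tray between -0.095 and 0.095 m and y of tube_c in the frame of tray between -0.02 and 0.02 m and z of tube_c in the frame of tray between 0 and 0.03 m), for 0.1 s.
2. all three tubes lie in line along the fold, down against the stop, with the cover still open (x of tube_a in the frame of vee between 0.015 and 0.13 m and y of tube_a in the frame of vee between -0.004 and 0.004 m and z of tube_a in the frame of vee between 0.005 and 0.0145 m and angle between the x axis of each of tube_a, tube_b, tube_c and the x axis of vee, either way round below 0.12 rad and x of tube_b in the frame of vee between 0.015 and 0.13 m and y of tube_b in the frame of vee between -0.004 and 0.004 m and z of tube_b in the frame of vee between 0.005 and 0.0145 m and x of tube_c in the frame of vee between 0.015 and 0.13 m and y of tube_c in the frame of vee between -0.004 and 0.004 m and z of tube_c in the frame of vee between 0.005 and 0.0145 m and value of joint cover above 0.8 rad), for 0.2 s.
3. the empty tray is back on its mat, let go, with the cover still open (horizontal distance between tray and mat below 0.04 m and height (world z) of tray below 0.008 m and angle between tray's own z axis and vertical below 0.06 rad and contact force between the fingers and tray below 0.3 N and value of joint cover above 0.8 rad), for 0.1 s.
At the end, for the whole second after the job is handed in: The three tubes lie still in the fold (centres within 4 mm of its middle plane, axes within 0.12 rad), end to end at the stop (centres under 130 mm from it); the cover is closed (under 0.06 rad); the tray stands flat and still on its mat, centre within 40 mm of the mat's (x of tube_a in the frame of vee between 0.015 and 0.13 m and y of tube_a in the frame of vee between -0.004 and 0.004 m and z of tube_a in the frame of vee between 0.005 and 0.0145 m and angle between the x axis of each of tube_a, tube_b, tube_c and the x axis of vee, either way round below 0.12 rad and x of tube_b in the frame of vee between 0.015 and 0.13 m and y of tube_b in the frame of vee between -0.004 and 0.004 m and z of tube_b in the frame of vee between 0.005 and 0.0145 m and x of tube_c in the frame of vee between 0.015 and 0.13 m and y of tube_c in the frame of vee between -0.004 and 0.004 m and z of tube_c in the frame of vee between 0.005 and 0.0145 m and linear speed of each of tube_a, tube_b, tube_c below 0.05 m/s and value of joint cover below 0.06 rad and horizontal distance between tray and mat below 0.04 m and height (world z) of tray below 0.008 m and angle between tray's own z axis and vertical below 0.06 rad and linear speed of tray below 0.02 m/s); the robot touches nothing.
It fails at once if something else on the bench is pushed more than 30 mm from its place (distance of any of tip_box, beaker, well_plate, pipette, test_strip, reagent, marker, jar from where it was at the start of the episode above 0.03 m).
It fails at once if a tube is gripped or pressed by the fingers (over 3 N) (contact force between the fingers and tube_a above 3 N or contact force between the fingers and tube_b above 3 N or contact force between the fingers and tube_c above 3 N).
It fails at once if a tube is thrown or dropped from high up (faster than 1.8 m/s) (linear speed of any of tube_a, tube_b, tube_c above 1.8 m/s).
It fails at once if the cover is slammed (faster than 4 rad/s) (velocity of joint cover below -4 rad/s).
It also fails if it takes over 66 s, if anything falls off the work surface, if the arm or the gripper's body presses on something with over 40 N, if the wrist force passes 120 N, or if a joint passes its speed limit or range.

## Robot

A 7-joint arm with a two-finger parallel gripper is mounted at the origin on the work surface. World frame = base frame: x ahead of the robot, y to its left, z up, the work surface at z = 0. Lengths are in m, angles in rad, forces in N, time in s.
With the tool pointing down it reaches from about 0.4 to 0.75 m from the base axis. Payload 19.5 kg.
Tool frame: the origin (TCP) lies on the mounting face of the last link; the fingertips stand 173 mm ahead of it and the grasp point (between the pads) lies 155 mm ahead of it; z points along the fingers, y is the direction in which the jaws open and shut (so a half turn about z gives the same grasp; the last joint's range is limited). The gripper opens to 85 mm and grips with 20 to 120 N. Pads are 22 mm wide; open, the fingers measure 114 mm over their backs; the gripper's body (76 mm by 85 mm) begins 54 mm behind the grasp point. The pads swing forward as they close: fully open they stand 13 mm farther back than shut.
Start: joints at [1.218, 0.707, -0.028, 1.485, 0.022, 0.951, -0.075], TCP at [0.176, -0.547, 0.405] pointing down, gripper open.
Joint ranges: [-2.71, 2.71], [-0.32, 2.16], [-1.57, 1.52], [0, 2.45], [-1.46, 4.6], [0, 2.02], [-2.83, 2.83]. Speed limits (rad/s): [1.89, 1.89, 2.57, 2.57, 3.01, 3.01, 3.01].

## Interface

Orientations are given as a unit quaternion [w, x, y, z].
In Python, from workcell import arm gives the robot as it stands. The module is installed in compiled form; this text tells all that it offers.
- The arm moves only by the tool drive_tool, never from a script. Its argument "series" is a list of rows, each a list of 7 numbers: the shift along the tool's x, y, z as a fraction of full scale, then the turn, a rotation vector about the tool's x, y, z as a fraction of full scale, then the opening, from 0 (shut) to 1 (fully open). In form: [[tx, ty, tz, rx, ry, rz, fingers], ...]. A call has 1 to 5 rows; each row is the pose to reach, as a shift and turn from the pose commanded when the call began, along the tool's axes at that moment; what a row does not reach only later rows make up. Full scale, the value 1, is 200 mm for a shift and 90 degrees for a turn. A row lasts 1/10 s, in which the tool goes at most 50 mm and 8.59 degrees, less where a joint would pass 70% of its speed; a pose out of reach is approached as far as the arm can. A call with a number of a shift or a turn outside -1 to 1 is refused whole. A call with a gripper value outside its range is refused whole. The fingers move at their own pace and stop on an object; the grip force is fixed at half the most. Time passes only in rows, so rows that repeat a pose let the fingers close. It gives the time, the measured TCP pose, the force and the opening at its end, in the units of the state.
- arm.read_state(): the state, without advancing time (a new reading comes with each control period).
- arm.get_image(name): name is "scene" or "side" or "wrist"; returns the picture (420x560x3 uint8, red, green, blue); there is no depth.
- arm.camera_model(name): a dict with "vfov" (degrees; the focal length in pixels is half the picture's height over the tangent of half this angle, whatever the lens; pixels are square), "cx", "cy" (the principal point, pixels), "k1" (the pictures are not rectified: a ray, as slopes to the right and down, at radius r is drawn at 1 + k1 r^2 times it, then the intrinsics apply), "rvec" (rotation vector, rad) and "tvec" (3), from world to camera coordinates, as OpenCV has them. Camera axes: x right, y down, z forward; pixel columns grow to the right and rows downward; lengths in m; the calibration is good to about 2 mm. A picture is of the moment at which its call begins: read the wrist's pose just before it. camera_model takes no time and is no camera call; for the wrist camera it gives the pose at the moment of the call.
- arm.job_done(): hands the job in, once; it reports no verdict.
The state is a dict: "t": time; "q": joint angles; "joint_velocities": joint speeds; "effort": joint torques, N m; "tcp_pos": TCP position; "eef_rot": TCP orientation; "force": force on the tool from outside, world axes, zero at the start; "moment": the same for the moment, N m; "grip_width": finger opening in m.
Only numpy, scipy, OpenCV 4.12 (cv2) and the standard library are available. Lean on these libraries where they do the work, as an engineer would, in place of code of your own. Each camera call takes 0.05 s, during which the arm holds its last target.

## Working session

There is one attempt and no reset: what is moved stays moved. The work goes in short steps, Python scripts to look and compute and a tool call to move; the robot and the scene stay as the last step left them, time stands still between calls to the robot, and variables do not carry over. Pictures are saved under pics/ and viewed, and the job is handed in when it is done.

Besides the shell and the picture viewer there is one more tool, called after "Emit:" as name(argument=value, ...) on one line, values as JSON. drive_tool: Moves the arm, as the interface text tells. Shift numbers are shares of 200 mm and turn numbers shares of 90 degrees, none past 1 either way. Its arguments: {"type":"object","properties":{"series":{"type":"array"}},"required":["series"]}

```bash
mkdir -p pics; cat > h.py <<'E'
import numpy as np, cv2, json
from workcell import arm
def cam(name):
    m=arm.camera_model(name); return m
def K(m,h=420):
    f=(h/2)/np.tan(np.radians(m['vfov'])/2); return f
def ray(m,uv):
    f=K(m); x=(uv[0]-m['cx'])/f; y=(uv[1]-m['cy'])/f
    rd=np.hypot(x,y); r=rd
    for _ in range(50): r=rd/(1+m['k1']*r*r)
    s=r/rd if rd>0 else 1
    R,_=cv2.Rodrigues(np.array(m['rvec'],float)); t=np.array(m['tvec'],float)
    d=R.T@np.array([x*s,y*s,1]); o=-R.T@t
    return o,d/np.linalg.norm(d)
def onz(m,uv,z):
    o,d=ray(m,uv); return o+d*(z-o[2])/d[2]
def tri(l):
    A=np.zeros((3,3));b=np.zeros(3)
    for m,uv in l:
        o,d=ray(m,uv);P=np.eye(3)-np.outer(d,d);A+=P;b+=P@o
    p=np.linalg.solve(A,b)
    return p,[np.linalg.norm((np.eye(3)-np.outer(ray(m,uv)[1],ray(m,uv)[1]))@(p-ray(m,uv)[0])) for m,uv in l]
def proj(m,p):
    R,_=cv2.Rodrigues(np.array(m['rvec'],float)); c=R@np.array(p)+np.array(m['tvec'],float)
    x,y=c[0]/c[2],c[1]/c[2];k=1+m['k1']*(x*x+y*y);f=K(m)
    return np.array([m['cx']+f*k*x,m['cy']+f*k*y])
def shot(name,fn,crop=None,scale=1):
    m=arm.camera_model(name); im=arm.get_image(name)
    cv2.imwrite('pics/'+fn+'_raw.png',im[:,:,::-1]); json.dump({k:(np.array(v).tolist()) for k,v in m.items()},open('pics/'+fn+'.json','w'))
    return m,im
def load(fn):
    return json.load(open('pics/'+fn+'.json')),cv2.imread('pics/'+fn+'_raw.png')
def crop(fn,x0,y0,x1,y1,s,out):
    m,im=load(fn); cv2.imwrite('pics/'+out+'.png',cv2.resize(im[y0:y1,x0:x1],None,fx=s,fy=s,interpolation=cv2.INTER_CUBIC))
E
python3 - <<'E'
from h import *
for n in ['scene','side','wrist']:
    m,im=shot(n,n+'0'); print(n,{k:np.round(v,3) for k,v in m.items()}, im.shape)
    o,d=ray(m,(280,210));print(o,d)
print(arm.read_state())
E
```

```text
scene {'vfov': np.float64(44.29), 'cx': np.float64(279.242), 'cy': np.float64(220.667), 'k1': np.float64(0.054), 'rvec': array([ 1.554,  2.218, -0.675]), 'tvec': array([ 0.085, -0.35 ,  1.596])} (420, 560, 3)
[1.15246709 0.3102648  1.11933571] [-0.55042231 -0.18614947 -0.81386956]
side {'vfov': np.float64(47.842), 'cx': np.float64(286.572), 'cy': np.float64(200.393), 'k1': np.float64(0.013), 'rvec': array([ 0.194, -2.917,  1.067]), 'tvec': array([0.509, 0.039, 1.159])} (420, 560, 3)
[0.42744778 0.77786101 0.90377679] [ 0.08190293 -0.62353483 -0.77749355]
wrist {'vfov': np.float64(71.983), 'cx': np.float64(275.136), 'cy': np.float64(211.904), 'k1': np.float64(0.015), 'rvec': array([-2.319,  1.691,  0.275]), 'tvec': array([-0.575, -0.04 ,  0.382])} (420, 560, 3)
[ 0.25401036 -0.52271428  0.37429408] [-0.28958501 -0.10951305 -0.95086667]
{'t': 0.15, 'q': array([ 1.2182871 ,  0.70693529, -0.02763546,  1.48486039,  0.02199495,
        0.95085567, -0.07545993]), 'joint_velocities': array([-1.31111334e-03, -1.82057348e-03,  2.94910118e-05, -2.56182590e-03,
        9.59009776e-04, -1.10637323e-03, -2.88519384e-04]), 'effort': array([ 1.09510847e-04, -8.83301210e+01,  1.23503968e+00, -2.36193001e+01,
        1.70348212e-02,  5.41562753e-03, -2.00427621e-05]), 'tcp_pos': array([ 0.17585284, -0.54740577,  0.40435619]), 'eef_rot': array([-3.73884910e-04,  9.87945138e-01,  1.54803942e-01, -5.89949055e-05]), 'force': array([-0.12491896, -0.04004551,  0.22869446]), 'moment': array([ 0.04809478,  0.07291162, -0.0400156 ]), 'grip_width': 0.08556934506747398}
```

View pics/scene0_raw.png

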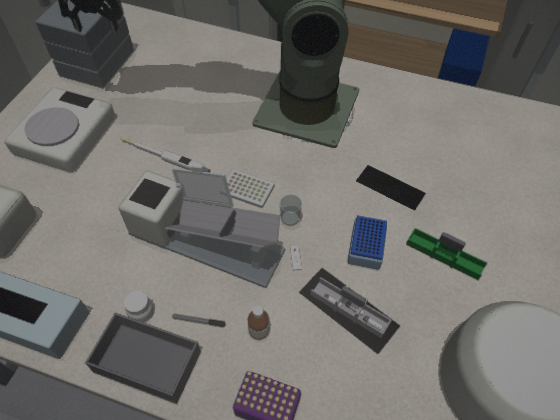

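View pics/side0_raw.png

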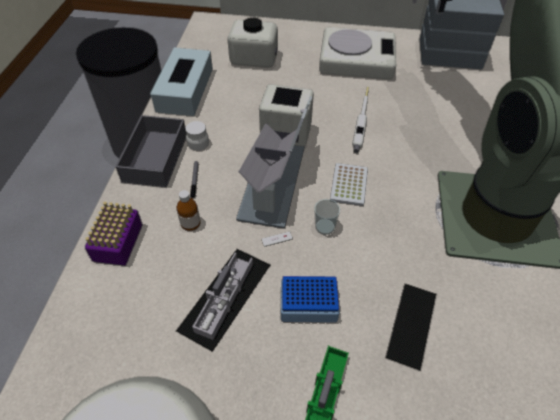

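View pics/wrist0_raw.png

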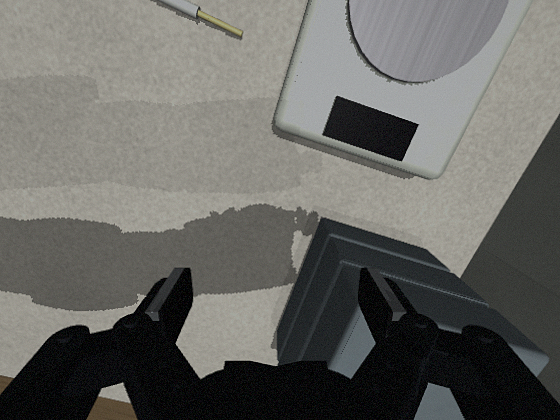

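The scene view shows a grey tray on the large black mat at about (350,307), a green look-alike at (447,252), a smaller empty mat at (390,187), and the feeder with its head at (155,205) and trough at (235,235). In the side view the tray is at (225,295) and the feeder at (270,170). Tray candidates are the grey one at scene (350,307) and the green one at (447,252). Mat candidates are (350,307) and (390,187). I choose the grey tray on the larger mat. Next, close crops to check.

```bash
python3 - <<'E'
from h import *
crop('scene0',290,260,410,350,6,'c1')
crop('scene0',110,160,300,290,4,'c2')
crop('side0',170,240,280,350,5,'c3')
crop('side0',220,80,340,240,4,'c4')
E
```

```text
(no output)
```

View pics/c1.png

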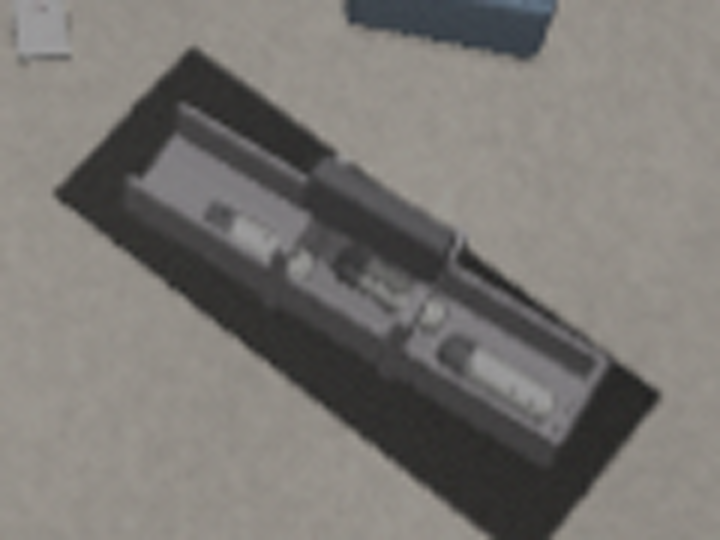

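View pics/c2.png

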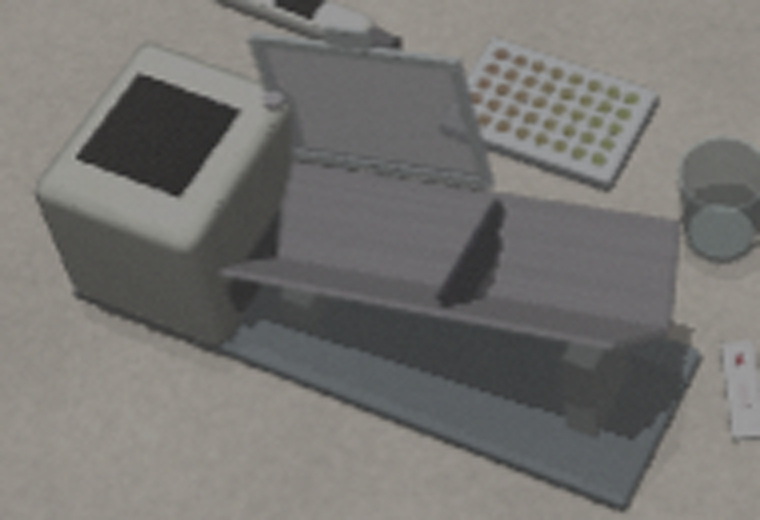

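View pics/c3.png

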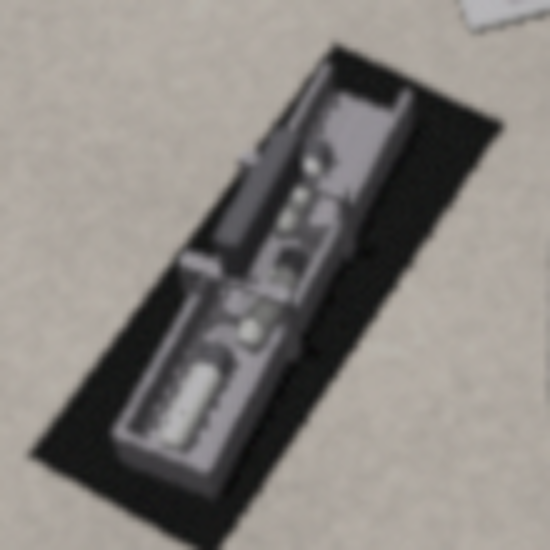

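View pics/c4.png

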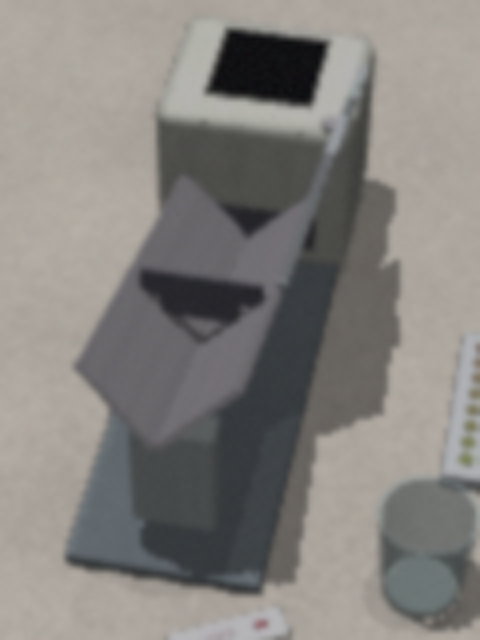

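Confirmed in the crops. The grey tray's spout points at scene (315,285), towards the feeder. Its closed end is at (385,330) and three tubes lie inside. The cover hinge is on the trough's robot side. Now to measure.

```bash
python3 - <<'E'
from h import *
ms,_=load('scene0'); md,_=load('side0')
def s(x,y): return (x/6+290-.4,y/6+260-.4)
def s2(x,y): return (x/4+110-.4,y/4+160-.4)
def d(x,y): return (x/5+170-.4,y/5+240-.4)
def d2(x,y): return (x/4+220-.4,y/4+80-.4)
P={'matA':(s(195,47),d(502,127)),'matB':(s(55,192),d(337,45)),
'baseC1':(s2(625,507),d2(68,560)),'baseC2':(s2(700,357),d2(262,590)),
'rim-end -y':(s2(615,347),d2(78,367)),'rim-end +y':(s2(682,220),d2(255,360)),
'traywallclosedL':(s(605,352),d(215,490)),
'spoutwallfar':(s(180,103),d(410,92)),'spoutwallnear':(s(127,180),d(328,65)),
'grip end spout':(s(325,160),d(292,130)),}
for k,(a,b) in P.items():
    p,e=tri([(ms,a),(md,b)]); print(k,np.round(p,4),np.round(e,4))
for a,z in (((195,47),.002),((55,192),.002),((660,397),.002)): print(onz(ms,s(*a),z))
for a,z in (((337,45),.002),((502,127),.002),((32,455),.002)): print(onz(md,d(*a),z))
print('base',onz(ms,s2(625,507),.012),onz(ms,s2(700,357),.012),onz(ms,s2(78,293),.012))
print('base',onz(md,d2(68,560),.012),onz(md,d2(262,590),.012))
E
```

```text
matA [ 0.5232  0.2113 -0.0018] [0.0006 0.0006]
matB [ 0.6053  0.1776 -0.0026] [0.0003 0.0003]
baseC1 [0.6216 0.0991 0.0027] [0.0001 0.0001]
baseC2 [5.042e-01 1.050e-01 4.000e-04] [0.0014 0.0014]
rim-end -y [0.6079 0.0894 0.1615] [0.0008 0.0008]
rim-end +y [0.5169 0.092  0.1743] [0.0089 0.0089]
traywallclosedL [0.607  0.4005 0.015 ] [0.003 0.003]
spoutwallfar [0.5636 0.2151 0.0235] [0.0002 0.0002]
spoutwallnear [0.6025 0.2053 0.0221] [0. 0.]
grip end spout [0.5989 0.2777 0.0823] [0.0003 0.0003]
[0.52485957 0.2111302  0.002     ]
[0.60733191 0.17798507 0.002     ]
[0.60940267 0.42301575 0.002     ]
[0.60453249 0.18091207 0.002     ]
[0.52313979 0.21419586 0.002     ]
[0.68736916 0.39285716 0.002     ]
base [0.6261286  0.10090928 0.012     ] [0.51212592 0.10817138 0.012     ] [ 0.6032488  -0.27796403  0.012     ]
base [0.61958519 0.10605945 0.012     ] [0.50249867 0.1122491  0.012     ]
```

```bash
cat > mv.py <<'E'
from h import *
from scipy.spatial.transform import Rotation as R
def cur():
    s=arm.read_state(); q=np.array(s['eef_rot']); return np.array(s['tcp_pos']),R.from_quat(q[[1,2,3,0]]),s
def Rt(yaw,tilt=0):
    # tool x horizontal heading yaw(deg) tool down; tilt: about tool y (deg)
    x=np.array([np.cos(np.radians(yaw)),np.sin(np.radians(yaw)),0]);z=np.array([0,0,-1.]);y=np.cross(z,x)
    return R.from_matrix(np.array([x,y,z]).T)*R.from_euler('y',tilt,degrees=True)
def rel(p,Rn,fr=None,Rf=None):
    if fr is None: fr,Rf,_=cur()
    return np.round(Rf.inv().apply(np.array(p)-fr)/.2,3), np.round((Rf.inv()*Rn).as_rotvec(degrees=True)/90,3)
E
python3 - <<'E'
from mv import *
p,r,s=cur(); print(r.as_matrix().round(3))
for q,y in (((.42,-.35,.45),45),((.55,.0,.46),68.4),((.56,.19,.42),68.4)): print(rel(q,Rt(y)))
E
```

```text
[[ 0.952  0.306 -0.   ]
 [ 0.306 -0.952  0.001]
 [-0.    -0.001 -1.   ]]
(array([ 1.464, -0.567, -0.228]), array([-0.   , -0.   , -0.302]))
(array([ 2.618, -2.034, -0.277]), array([-0.   , -0.   , -0.562]))
(array([ 2.956, -2.923, -0.076]), array([-0.   , -0.   , -0.562]))
```

Emit:
drive_tool(series=[[0.2,-0.08,-0.1,0,0,-0.09,1],[0.4,-0.16,-0.2,0,0,-0.18,1],[0.6,-0.24,-0.25,0,0,-0.27,1],[0.8,-0.35,-0.25,0,0,-0.36,1],[1.0,-0.5,-0.25,0,0,-0.45,1]])

```text
t: 0.65
tcp_pos: [0.3367, -0.39, 0.4547]
eef_rot: [0.0, 0.872, 0.489, 0.0]
force: [1.5, -0.6, -0.7]
grip_width: 0.0854
```

```bash
python3 - <<'E'
from mv import *
p,r,s=cur(); print(p,r.as_matrix().round(3)[:,0],s['q'].round(2))
for q,y in (((.55,.0,.46),68.4),((.56,.19,.42),68.4)): print(rel(q,Rt(y)))
E
```

```text
[ 0.3366983  -0.38995308  0.45469701] [ 0.521  0.854 -0.   ] [ 0.92  0.56 -0.22  1.61  0.14  0.98  0.11]
(array([ 2.22 , -0.105, -0.027]), array([ 0.   ,  0.   , -0.109]))
(array([ 3.057, -0.557,  0.173]), array([ 0.   ,  0.   , -0.109]))
```

Emit:
drive_tool(series=[[0.22,0,0,0,0,-0.03,1],[0.44,0,0,0,0,-0.06,1],[0.66,0,0,0,0,-0.11,1],[0.88,0,0,0,0,-0.11,1],[1.0,0,0,0,0,-0.11,1]])

```text
t: 1.15
tcp_pos: [0.4421, -0.2179, 0.4547]
eef_rot: [-0.0, 0.827, 0.562, 0.0]
force: [-0.3, -0.7, 0.9]
grip_width: 0.0852
```

Emit:
drive_tool(series=[[0.22,-0.08,0,0,0,0,1],[0.44,-0.16,0,0,0,0,1],[0.66,-0.2,0,0,0,0,1],[0.88,-0.2,0,0,0,0,1],[1.0,-0.2,0,0,0,0,1]])

```text
t: 1.65
tcp_pos: [0.4784, -0.0171, 0.4547]
eef_rot: [-0.0, 0.827, 0.562, 0.0]
force: [0.5, 0.3, -0.0]
grip_width: 0.0854
```

```bash
python3 - <<'E'
from mv import *
m,im=shot('wrist','w1')
p,r,s=cur(); print(p,r.as_matrix().round(3)[:,0],s['q'].round(2))
for q,y in (((.56,.19,.42),68.4),): print(rel(q,Rt(y)))
E
```

```text
[ 0.47917901 -0.01486462  0.45465577] [0.366 0.931 0.003] [ 0.12  0.51 -0.26  1.73  0.16  0.92 -0.58]
(array([1.101e+00, 1.000e-03, 1.760e-01]), array([-0.   , -0.002,  0.001]))
```

View pics/w1_raw.png

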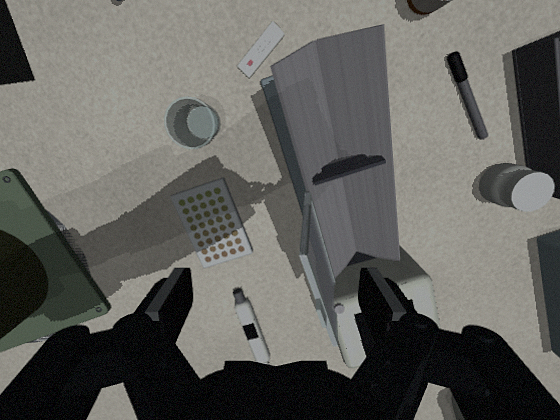

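The wrist view shows the trough with its open upper end: rim ends at about (272,68) and (384,25), fold end at (318,41), gate at (350,165). The cover is seen almost edge-on at (310,230). Continuing towards the tray for a second view.

Emit:
drive_tool(series=[[0.24,0,0,0,0,0,1],[0.48,0,0,0,0,0,1],[0.6,0,0,0,0,0,1],[0.6,0,0,0,0,0,1]])

```text
t: 2.1
tcp_pos: [0.5228, 0.0942, 0.4542]
eef_rot: [-0.001, 0.827, 0.562, 0.0]
force: [0.2, -1.0, 0.3]
grip_width: 0.0855
```

```bash
python3 - <<'E'
from mv import *
m,im=shot('wrist','w2')
p,r,s=cur(); print(p,r.as_matrix().round(3)[:,0],s['q'].round(2))
E
```

```text
[0.52249416 0.09219302 0.45424413] [ 0.369  0.929 -0.   ] [-0.1   0.59 -0.24  1.56  0.16  1.01 -0.77]
```

View pics/w2_raw.png

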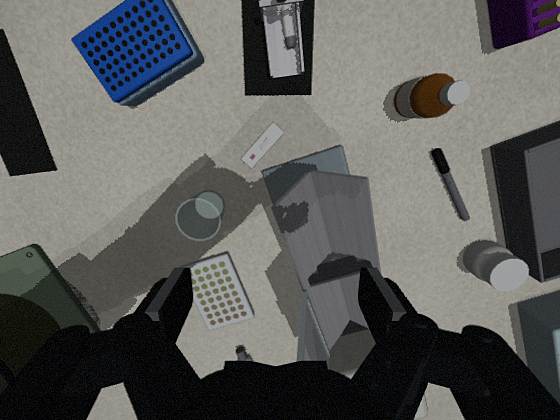

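Emit:
drive_tool(series=[[0.24,0,0.05,0,0,0,1],[0.45,0,0.1,0,0,0,1],[0.45,0,0.1,0,0,0,1]])

```text
t: 2.45
tcp_pos: [0.5561, 0.1781, 0.433]
eef_rot: [-0.001, 0.827, 0.562, -0.001]
force: [0.0, -1.0, -0.5]
grip_width: 0.0852
```

```bash
python3 - <<'E'
from mv import *
m,im=shot('wrist','w3')
p,r,s=cur(); print(p,r.as_matrix().round(3)[:,0],s['q'].round(2))
E
```

```text
[0.55587349 0.17559527 0.43362549] [ 0.37   0.929 -0.001] [-0.25  0.69 -0.23  1.4   0.17  1.07 -0.89]
```

View pics/w3_raw.png

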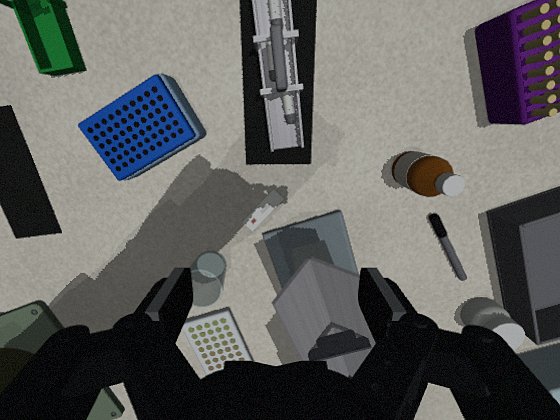

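w2 shows the trough's open end again, with the fold end near (315,172). w3 shows the tray on its mat from above, with the spout at (287,150) and the grip bar at (279,55). Next I enlarge the trough and tray for pixel picks.

```bash
python3 - <<'E'
from h import *
crop('w1',250,10,420,170,4,'d1')
crop('w2',250,130,400,280,5,'d2')
crop('w1',290,150,420,290,5,'d1b')
crop('w3',230,0,330,180,4,'d3')
E
```

```text
(no output)
```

View pics/d1.png

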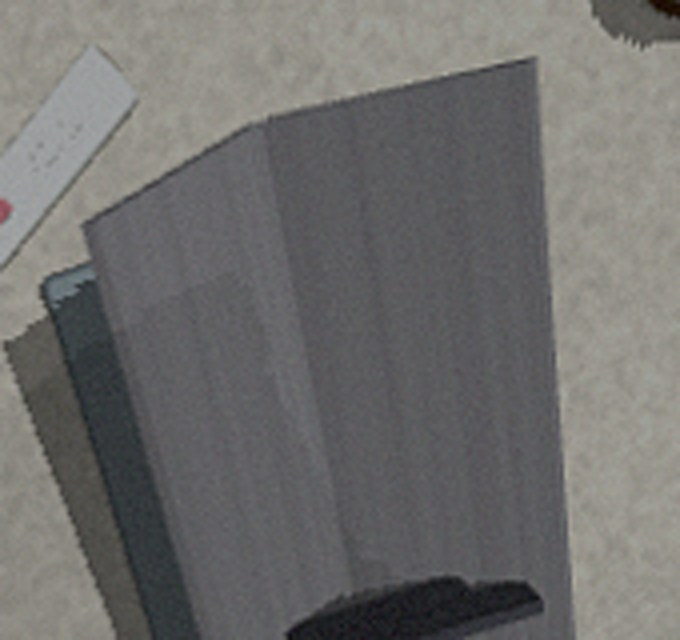

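View pics/d2.png

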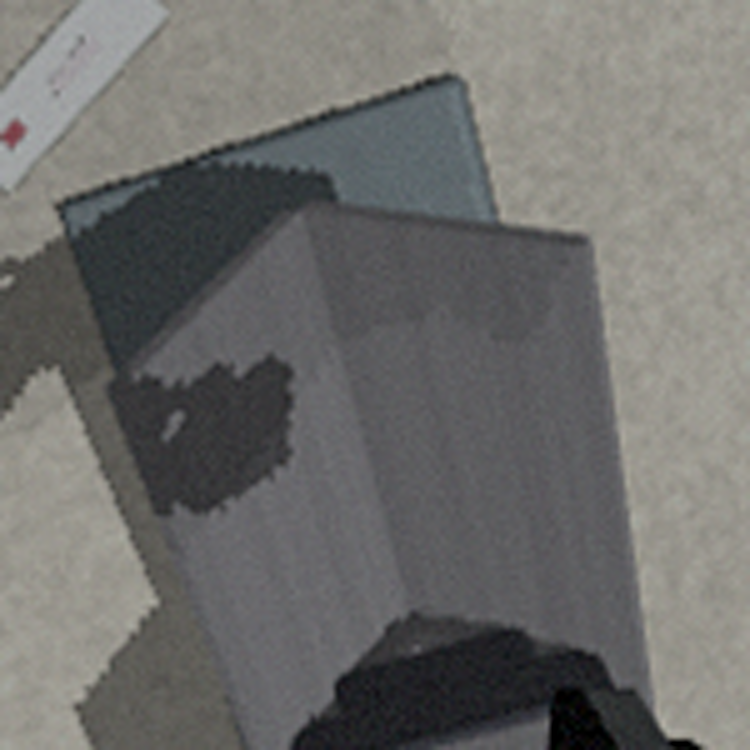

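View pics/d1b.png

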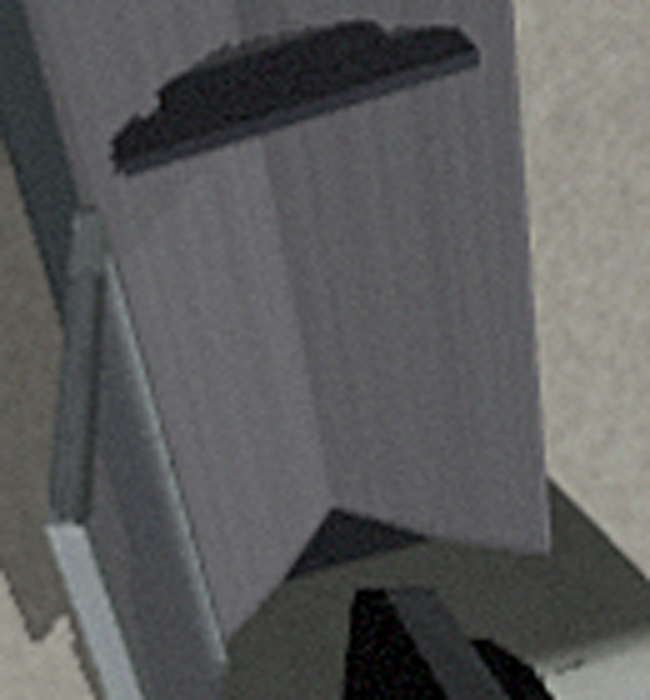

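View pics/d3.png

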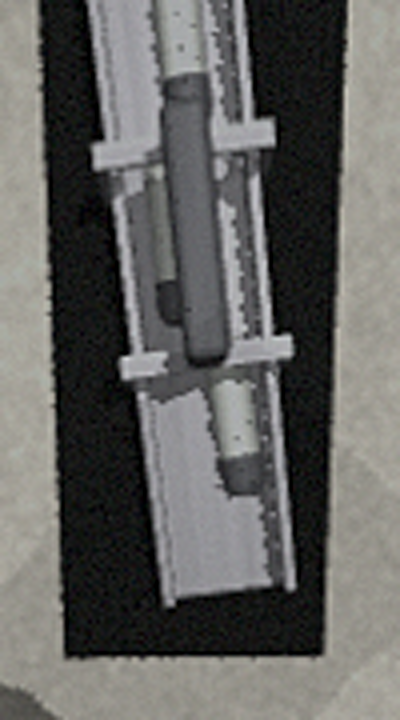

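```bash
python3 - <<'E'
from mv import *
m1,_=load('w1');m2,_=load('w2');m3,_=load('w3')
a=lambda x,y:(x/4+250-.4,y/4+10-.4); b=lambda x,y:(x/5+250-.4,y/5+130-.4)
for n,u,v in (('rim+y',a(83,225),b(117,378)),('fold',a(262,120),b(308,205)),('rim-y',a(536,58),b(590,238))):
    print(n,*tri([(m1,u),(m2,v)]))
print('fold0',onz(m1,(333/5+290-.4,508/5+150-.4),.038))
c=lambda x,y:(x/4+230-.4,y/4-.4)
ms,_=load('scene0')
A=onz(m3,c(184,80),.082);B=onz(m3,c(207,362),.082);print('bar',A,B,(A+B)/2,np.linalg.norm(A-B),np.degrees(np.arctan2(*(A-B)[[1,0]])))
W1=onz(m3,c(168,606),.025);W2=onz(m3,c(291,590),.025);print('spout',W1,W2,(W1+W2)/2,np.linalg.norm(W1-W2))
print('mat',onz(m3,c(65,656),.002),onz(m3,c(325,655),.002))
cc=(A+B)/2; cc[2]=.433
print(cc, rel((cc[0]-.03,cc[1]-.085,.40),Rt(np.degrees(np.arctan2(*(A-B)[[1,0]])))))
E
```

```text
rim+y [0.52082183 0.09563179 0.16002274] [np.float64(0.0009281290205952718), np.float64(0.0009281290205955172)]
fold [0.56789847 0.10576476 0.12372384] [np.float64(0.0005521536832575603), np.float64(0.0005521536832574217)]
rim-y [0.61207044 0.08965881 0.16454315] [np.float64(9.045103748081552e-05), np.float64(9.045103748085707e-05)]
fold0 [ 0.55050524 -0.16165172  0.038     ]
bar [0.61825569 0.33416576 0.082     ] [0.60104067 0.27457866 0.082     ] [0.60964818 0.30437221 0.082     ] 0.06202402990637312 73.88572516328983
spout [0.56576887 0.21553294 0.025     ] [0.60426385 0.20572037 0.025     ] [0.58501636 0.21062665 0.025     ] 0.03972593035111483
mat [0.52501461 0.21051818 0.002     ] [0.6087675  0.17777936 0.002     ]
[0.60964818 0.30437221 0.433     ] (array([0.247, 0.03 , 0.168]), array([-0.001,  0.   , -0.062]))
```

The trough is well fixed: fold end (0.568, 0.106, 0.124) and heading 86.3°. The tray bar's centre is near (0.610, 0.304) with heading about 74°. I take one closer view to confirm before descending.

Emit:
drive_tool(series=[[0.15,0.02,0.1,0,0,-0.03,1],[0.25,0.03,0.2,0,0,-0.06,1],[0.25,0.03,0.25,0,0,-0.06,1],[0.25,0.03,0.25,0,0,-0.06,1]])

```text
t: 2.9
tcp_pos: [0.5799, 0.2172, 0.3837]
eef_rot: [0.0, 0.801, 0.598, -0.001]
force: [0.6, -1.1, 0.3]
grip_width: 0.0856
```

```bash
python3 - <<'E'
from mv import *
m,im=shot('wrist','w4')
p,r,s=cur(); print(p,r.as_matrix().round(3)[:,0],s['q'].round(2))
E
```

```text
[0.58005922 0.21713709 0.38493782] [ 0.284  0.959 -0.001] [-0.3   0.81 -0.24  1.33  0.2   1.03 -0.86]
```

View pics/w4_raw.png

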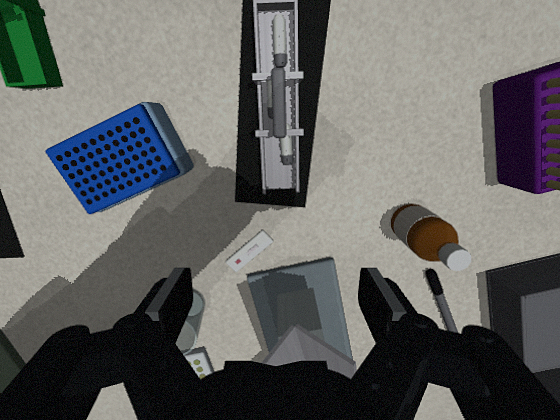

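```bash
python3 - <<'E'
from h import *
crop('w4',230,0,330,140,5,'d4')
E
```

```text
(no output)
```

View pics/d4.png

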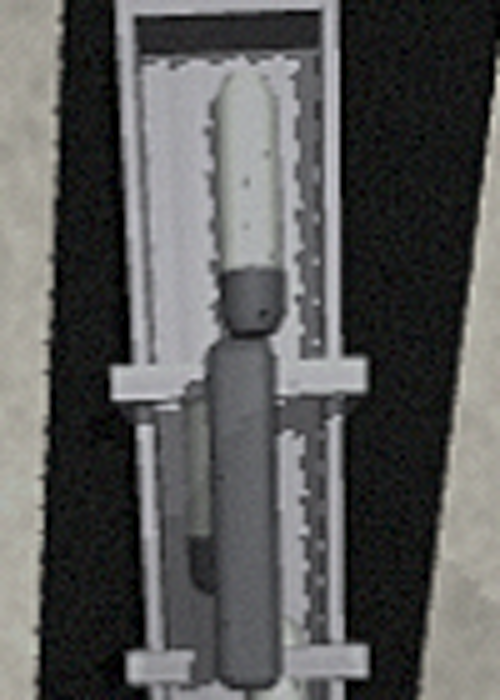

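```bash
python3 - <<'E'
from mv import *
m3,_=load('w3');m4,_=load('w4')
c=lambda x,y:(x/4+230-.4,y/4-.4);e=lambda x,y:(x/5+230-.4,y/5-.4)
A,ea=tri([(m3,c(184,78)),(m4,e(240,342))]);B,eb=tri([(m3,c(207,364)),(m4,e(248,686))])
print(A,B,(A+B)/2,ea,eb,np.linalg.norm(A-B))
A=onz(m4,e(240,342),.084);B=onz(m4,e(248,686),.084);print(A,B,(A+B)/2,np.degrees(np.arctan2(*(A-B)[[1,0]])))
p,r,s=cur()
for z in (.30,.225): print(rel(((A+B)[0]/2,(A+B)[1]/2,z),Rt(74)))
E
```

```text
[0.61474893 0.32553078 0.11788125] [0.60156184 0.27493443 0.0689611 ] [0.60815538 0.30023261 0.09342118] [np.float64(0.00013166886454219333), np.float64(0.00013166886454247655)] [np.float64(0.0001274101167911874), np.float64(0.0001274101167911731)] 0.0716035688050153
[0.61616891 0.33001509 0.084     ] [0.6017985  0.27593811 0.084     ] [0.6089837 0.3029766 0.084    ] 75.11817834935769
(array([0.453, 0.017, 0.424]), array([-0.   ,  0.001, -0.006]))
(array([0.453, 0.017, 0.799]), array([-0.   ,  0.001, -0.006]))
```

Bar centre (0.609, 0.303), heading about 74.5°, with the bar top near 0.083 from the scene and side views. The jaws straddle it along tool y. Descending.

Emit:
drive_tool(series=[[0.2,0.01,0.0,0,0,-0.01,1],[0.4,0.02,0.15,0,0,-0.01,1],[0.453,0.017,0.35,0,0,-0.01,1],[0.453,0.017,0.45,0,0,-0.01,1],[0.453,0.017,0.45,0,0,-0.01,1]])

```text
t: 3.45
tcp_pos: [0.6087, 0.3036, 0.2933]
eef_rot: [0.0, 0.796, 0.605, -0.002]
force: [0.4, -1.1, 0.9]
grip_width: 0.0853
```

```bash
python3 - <<'E'
from mv import *
shot('wrist','w5');shot('side','s5')
p,r,s=cur(); print(p,r.as_matrix().round(3)[:,0],s['q'].round(2), s['t'])
crop('w5',180,120,400,420,2,'d5');crop('s5',150,200,350,400,3,'d5s')
print(rel((.609,.303,.224),Rt(74.5)))
E
```

```text
[0.60938252 0.30377354 0.29675024] [0.269 0.963 0.001] [-0.42  1.01 -0.22  1.15  0.22  1.   -0.93] 3.55
(array([-0.005, -0.001,  0.364]), array([ 0.001, -0.001, -0.001]))
```

View pics/w5_raw.png

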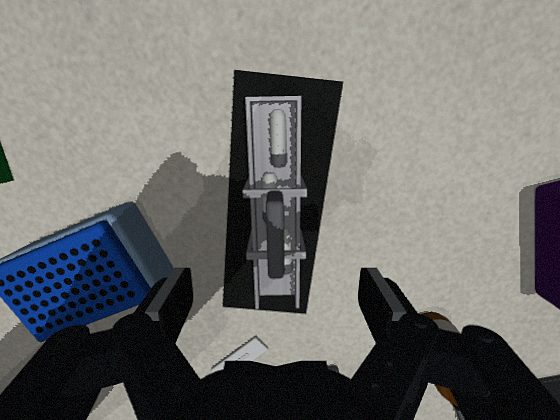

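View pics/d5s.png

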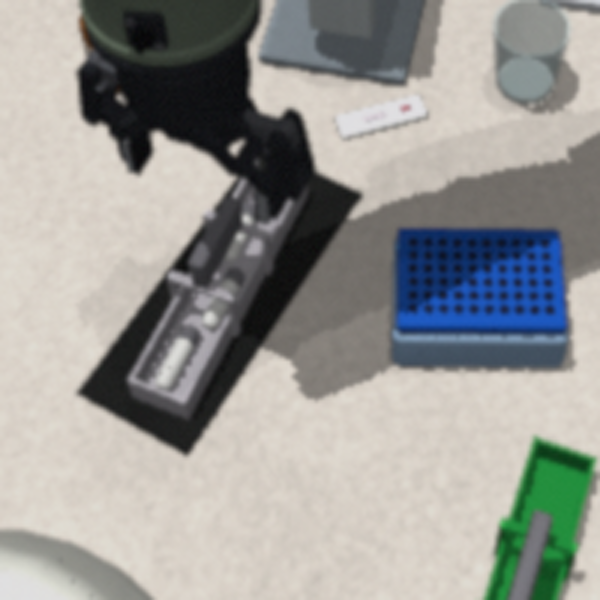

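```bash
python3 - <<'E'
from mv import *
m4,_=load('w4');m5,_=load('w5');m3,_=load('w3')
e=lambda x,y:(x/5+230-.4,y/5-.4)
c=lambda x,y:(x/4+230-.4,y/4-.4)
for u,v,w in ((e(240,342),(274,192),c(184,78)),(e(248,686),(276.5,277),c(207,364))): print(tri([(m4,u),(m5,v),(m3,w)]), onz(m5,v,.084))
crop('w5',220,170,330,300,5,'d5')
E
```

```text
(array([0.61755781, 0.33392256, 0.07622872]), [np.float64(0.003041848983386616), np.float64(0.000994854903445826), np.float64(0.0024325562753591302)]) [0.61782272 0.33682411 0.084     ]
(array([0.60163997, 0.27478294, 0.07988791]), [np.float64(0.0008751584562723793), np.float64(0.0006676613467054675), np.float64(0.0008436916983913435)]) [0.60282408 0.27675481 0.084     ]
```

View pics/d5.png

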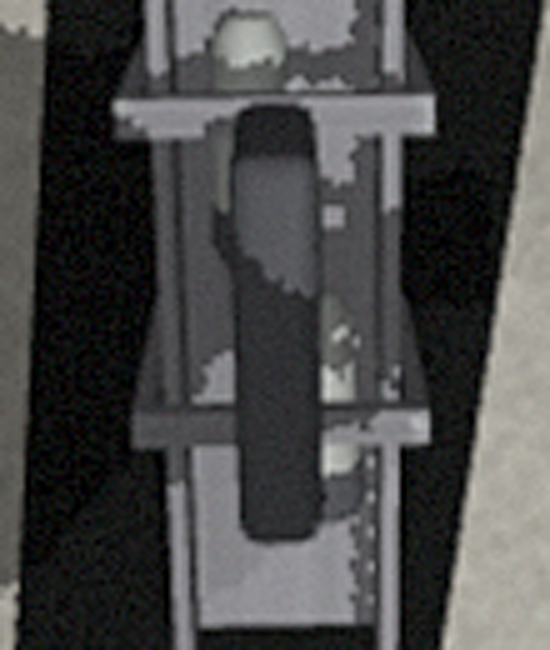

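The bar lies midway between the jaws at (275,239). Heights agree at about 0.08 for its top. Going down 72 mm and closing.

Emit:
drive_tool(series=[[0,0,0.15,0,0,0,1],[0,0,0.28,0,0,0,1],[0,0,0.34,0,0,0,1],[0,0,0.34,0,0,0,1]])

```text
t: 3.95
tcp_pos: [0.609, 0.3043, 0.2272]
eef_rot: [0.0, 0.796, 0.605, -0.0]
force: [-0.6, 0.1, 1.0]
grip_width: 0.0855
```

Emit:
drive_tool(series=[[0,0,0,0,0,0,0.5],[0,0,0,0,0,0,0.3],[0,0,0,0,0,0,0],[0,0,0,0,0,0,0],[0,0,0,0,0,0,0]])

```text
t: 4.45
tcp_pos: [0.6088, 0.3048, 0.227]
eef_rot: [-0.0, 0.796, 0.605, 0.0]
force: [-2.7, 0.7, 2.4]
grip_width: 0.0124
```

Emit:
drive_tool(series=[[0,0,0,0,0,0,0],[0,0,0,0,0,0,0],[0,0,0,0,0,0,0]])

```text
t: 4.75
tcp_pos: [0.6089, 0.3049, 0.2271]
eef_rot: [-0.0, 0.796, 0.605, 0.0]
force: [-0.5, -0.1, 6.1]
grip_width: 0.0111
```

```bash
python3 - <<'E'
from mv import *
shot('side','s6')
p,r,s=cur(); print(p,r.as_matrix().round(3)[:,0],s['q'].round(2), s['t'])
crop('s6',150,200,350,400,3,'d6s')
E
```

```text
[0.60886126 0.30491539 0.22713491] [0.267 0.964 0.   ] [-0.43  1.09 -0.21  1.2   0.24  0.88 -0.95] 4.8
```

View pics/d6s.png

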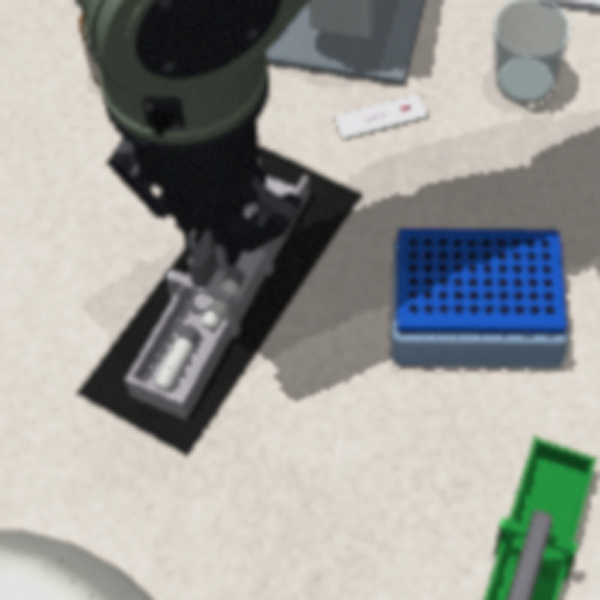

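The bar is pinched with an opening of 11 mm. I lift level and slowly, then check the tubes are aboard.

Emit:
drive_tool(series=[[0,0,-0.05,0,0,0,0],[0,0,-0.13,0,0,0,0],[0,0,-0.25,0,0,0,0],[0,0,-0.4,0,0,0,0],[0,0,-0.5,0,0,0,0]])

```text
t: 5.3
tcp_pos: [0.6088, 0.3048, 0.3301]
eef_rot: [0.0, 0.796, 0.605, 0.001]
force: [0.6, 0.0, -2.7]
grip_width: 0.0115
```

Emit:
drive_tool(series=[[0,0,-0.1,0,0,0,0],[0,0,-0.2,0,0,0,0],[0,0,-0.25,0,0,0,0],[0,0,-0.25,0,0,0,0]])

```text
t: 5.7
tcp_pos: [0.6088, 0.3048, 0.3785]
eef_rot: [0.0, 0.796, 0.605, 0.001]
force: [0.6, 1.0, -3.1]
grip_width: 0.011
```

```bash
cat >> mv.py <<'E'
HD=86.3; V=np.array([.5505,-.1605,.038])
d=-np.array([np.cos(np.radians(HD)),np.sin(np.radians(HD)),0]);Z=np.array([0,0,1.])
c18,s18=np.cos(np.radians(18)),np.sin(np.radians(18)); xv=-c18*d+s18*Z; zv=s18*d+c18*Z; yv=np.cross(zv,xv)
def tcp(th,xs,zc,up=0,L=.225):
    c,s=np.cos(np.radians(th)),np.sin(np.radians(th))
    xt=c*d-s*Z; zt=s*d+c*Z
    O=V+xs*xv+zc*zv+up*Z-.095*xt
    Rn=R.from_matrix(np.array([-xt,np.cross(-zt,-xt),-zt]).T)
    return O+L*zt,Rn
E
python3 - <<'E'
from mv import *
shot('side','s7');shot('scene','c7')
p,r,s=cur(); print(p,r.as_matrix().round(3)[:,0],s['q'].round(2), s['t'],s['grip_width'])
crop('s7',120,150,340,350,3,'d7s');crop('c7',260,200,420,330,4,'d7c')
for th,up in ((0,.1),(12,.08),(12,0),(16,0),(20,0),(24,0),(28,0)):
  P,Q=tcp(th,.235,.032,up); print(th,up,P.round(4),rel(P,Q))
E
```

```text
[0.60868319 0.30471821 0.37621703] [ 0.267  0.964 -0.   ] [-0.43  0.92 -0.23  1.06  0.2   1.18 -0.91] 5.8 0.011165281850870797
0 0.1 [0.5704 0.1475 0.4661] (array([-0.809,  0.025, -0.449]), array([-0.   ,  0.   , -0.131]))
12 0.08 [0.5673 0.0987 0.4609] (array([-1.048,  0.075, -0.423]), array([ 0.013,  0.133, -0.131]))
12 0 [0.5673 0.0987 0.3809] (array([-1.048,  0.075, -0.023]), array([ 0.013,  0.133, -0.131]))
16 0 [0.5662 0.0819 0.3835] (array([-1.13 ,  0.093, -0.036]), array([ 0.018,  0.177, -0.13 ]))
20 0 [0.5651 0.065  0.385 ] (array([-1.214,  0.11 , -0.043]), array([ 0.022,  0.222, -0.13 ]))
24 0 [0.564  0.0479 0.3852] (array([-1.297,  0.127, -0.045]), array([ 0.027,  0.266, -0.129]))
28 0 [0.5629 0.031  0.3843] (array([-1.38 ,  0.145, -0.04 ]), array([ 0.032,  0.31 , -0.128]))
```

View pics/d7s.png

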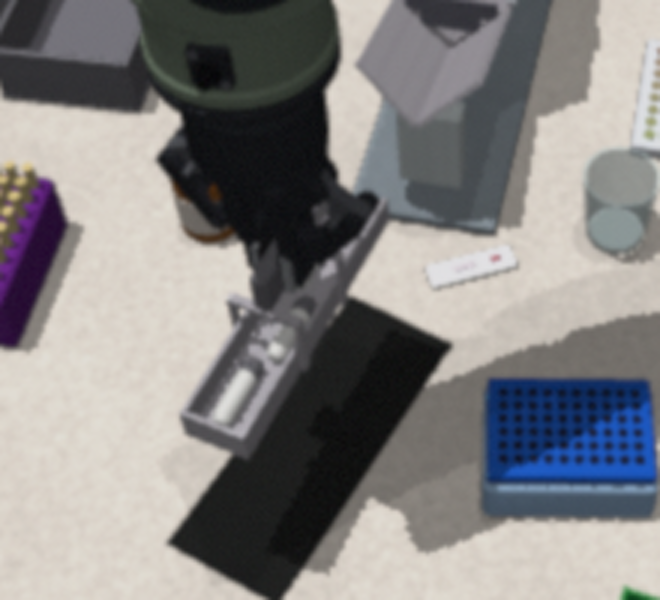

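View pics/d7c.png

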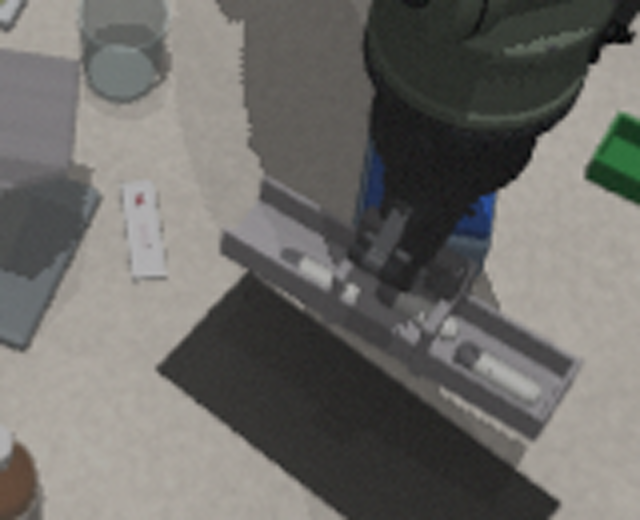

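Both views show the tray level in the jaws with all three tubes aboard. Moving level to above the trough's upper end.

Emit:
drive_tool(series=[[0,0,-0.1,0,0,-0.02,0],[-0.05,0,-0.25,0,0,-0.05,0],[-0.15,0,-0.38,0,0,-0.08,0],[-0.28,0.005,-0.44,0,0,-0.11,0],[-0.42,0.01,-0.45,0,0,-0.131,0]])

```text
t: 6.3
tcp_pos: [0.588, 0.2228, 0.4671]
eef_rot: [0.0, 0.729, 0.685, 0.0]
force: [0.9, -0.0, -2.3]
grip_width: 0.011
```

Emit:
drive_tool(series=[[-0.13,0,0,0,0,0,0],[-0.25,0,0,0,0,0,0],[-0.33,0,0,0,0,0,0],[-0.37,0,0,0,0,0,0],[-0.37,0,0,0,0,0,0]])

```text
t: 6.8
tcp_pos: [0.5837, 0.149, 0.4665]
eef_rot: [-0.0, 0.73, 0.684, -0.0]
force: [0.1, -0.0, -1.8]
grip_width: 0.0113
```

```bash
python3 - <<'E'
from mv import *
shot('side','s8');shot('scene','c8')
p,r,s=cur(); print(p,r.as_matrix().round(3),s['q'].round(2), s['t'],s['grip_width'])
crop('s8',160,50,360,230,3,'d8s');crop('c8',160,130,340,290,4,'d8c')
for th,up in ((0,.1),(6,.09),(12,.08),(12,0),(16,0),(20,0),(24,0),(28,0)):
  P,Q=tcp(th,.235,.032,up); print(th,up,P.round(4),rel(P,Q))
E
```

```text
[0.58348617 0.15046613 0.46647653] [[ 0.064  0.998 -0.   ]
 [ 0.998 -0.064  0.001]
 [ 0.001 -0.001 -1.   ]] [-0.16  0.71 -0.32  1.26  0.22  1.21 -0.55] 6.9 0.01108988136755139
0 0.1 [0.5704 0.1475 0.4661] (array([-0.019, -0.064,  0.002]), array([-0.   , -0.   ,  0.001]))
6 0.09 [0.5689 0.1235 0.4648] (array([-0.139, -0.064,  0.009]), array([-0.   ,  0.066,  0.001]))
12 0.08 [0.5673 0.0987 0.4609] (array([-0.263, -0.064,  0.028]), array([-0.   ,  0.133,  0.001]))
12 0 [0.5673 0.0987 0.3809] (array([-0.264, -0.064,  0.428]), array([-0.   ,  0.133,  0.001]))
16 0 [0.5662 0.0819 0.3835] (array([-0.348, -0.064,  0.415]), array([-0.   ,  0.177,  0.001]))
20 0 [0.5651 0.065  0.385 ] (array([-0.433, -0.064,  0.407]), array([-0.   ,  0.222,  0.001]))
24 0 [0.564  0.0479 0.3852] (array([-0.518, -0.065,  0.406]), array([-0.   ,  0.266,  0.001]))
28 0 [0.5629 0.031  0.3843] (array([-0.603, -0.065,  0.41 ]), array([-0.   ,  0.311,  0.001]))
```

View pics/d8s.png

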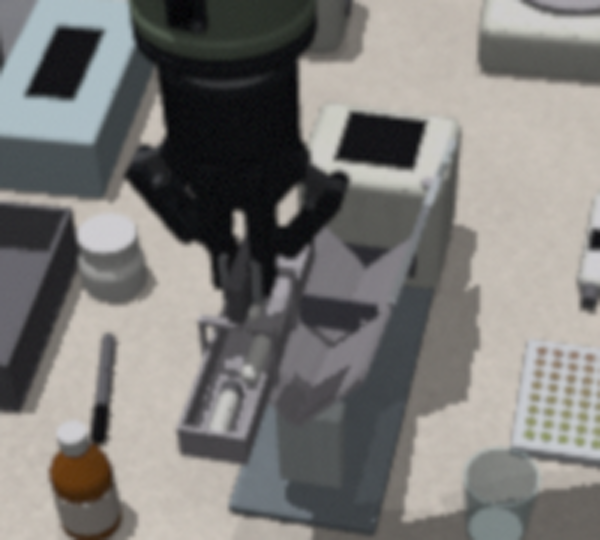

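View pics/d8c.png

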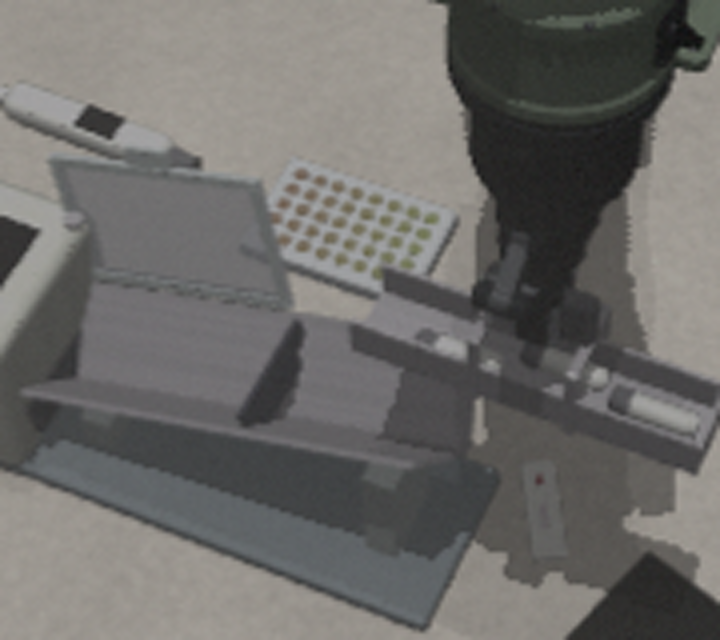

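The tray is over the trough's upper end, tubes aboard, lateral offset about 13 mm still to take out. Tilting gently to 12° while high.

Emit:
drive_tool(series=[[-0.03,-0.01,0,0,0.015,0,0],[-0.09,-0.03,0.005,0,0.045,0,0],[-0.16,-0.05,0.012,0,0.08,0,0],[-0.23,-0.064,0.022,0,0.115,0,0],[-0.263,-0.064,0.028,0,0.133,0,0]])

```text
t: 7.4
tcp_pos: [0.5671, 0.0967, 0.4611]
eef_rot: [-0.072, 0.726, 0.68, 0.077]
force: [-0.6, -0.1, -3.4]
grip_width: 0.0107
```

Emit:
drive_tool(series=[[0,0,0,0,0,0,0],[0,0,0,0,0,0,0]])

```text
t: 7.6
tcp_pos: [0.5674, 0.0984, 0.4611]
eef_rot: [-0.071, 0.725, 0.68, 0.076]
force: [-0.0, 0.0, -2.6]
grip_width: 0.0113
```

```bash
python3 - <<'E'
from mv import *
shot('side','s9');shot('scene','c9')
p,r,s=cur(); print(p,r.as_matrix().round(3),s['q'].round(2), s['t'],s['grip_width'])
crop('s9',160,50,360,230,3,'d9s');crop('c9',160,130,340,290,4,'d9c')
for th,up in ((12,.08),(12,.03),(12,0),):
  P,Q=tcp(th,.235,.032,up); print(th,up,P.round(4),rel(P,Q))
E
```

```text
[0.56734837 0.0987892  0.46116353] [[ 0.062  0.998  0.013]
 [ 0.976 -0.063  0.207]
 [ 0.207 -0.    -0.978]] [ 0.03  0.67 -0.43  1.41  0.08  1.04 -0.4 ] 7.7 0.01090845106242396
12 0.08 [0.5673 0.0987 0.4609] (array([-0.001, -0.   ,  0.001]), array([-0.   ,  0.   ,  0.001]))
12 0.03 [0.5673 0.0987 0.4109] (array([-0.052, -0.   ,  0.246]), array([-0.   ,  0.   ,  0.001]))
12 0 [0.5673 0.0987 0.3809] (array([-0.084, -0.   ,  0.393]), array([-0.   ,  0.   ,  0.001]))
```

View pics/d9s.png

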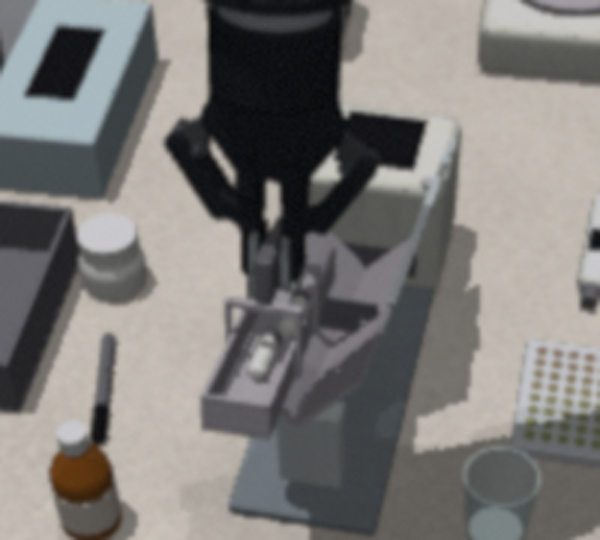

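View pics/d9c.png

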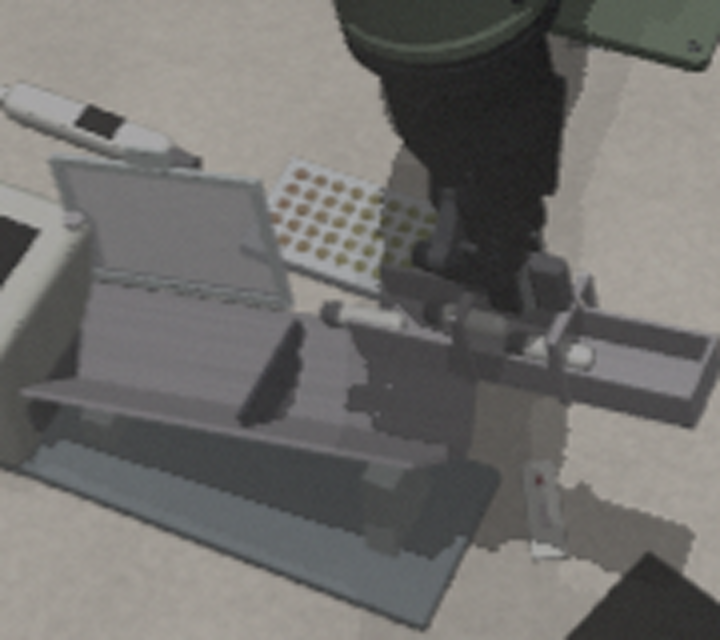

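The side and scene views show the tubes have slid forward. The foremost cap now peeks past the spout at scene crop (330,312). I lower straight down gently at the same tilt, before any further tipping.

Emit:
drive_tool(series=[[-0.002,0,0.01,0,0,0,0],[-0.0085,0,0.04,0,0,0,0],[-0.019,0,0.09,0,0,0,0],[-0.032,0,0.15,0,0,0,0],[-0.045,0,0.21,0,0,0,0]])

```text
t: 8.2
tcp_pos: [0.5672, 0.0978, 0.4169]
eef_rot: [-0.071, 0.726, 0.68, 0.076]
force: [0.1, 0.2, -2.9]
grip_width: 0.0111
```

Emit:
drive_tool(series=[[-0.0117,0,0.055,0,0,0,0],[-0.022,0,0.105,0,0,0,0],[-0.03,0,0.14,0,0,0,0],[-0.034,0,0.16,0,0,0,0],[-0.035,0,0.165,0,0,0,0]])

```text
t: 8.7
tcp_pos: [0.5673, 0.0977, 0.3841]
eef_rot: [-0.071, 0.726, 0.68, 0.076]
force: [0.1, -0.8, -1.9]
grip_width: 0.0112
```

```bash
python3 - <<'E'
from mv import *
shot('side','s10');shot('scene','c10')
p,r,s=cur(); print(p,r.as_matrix().round(3)[:,0],s['force'],s['q'].round(2), s['t'],s['grip_width'])
crop('s10',160,50,360,230,3,'d10s');crop('c10',160,130,340,290,4,'d10c')
for th,up in ((12,0),(14,0),(16,0),(18,0),(20,0),(22,0),(24,0),(26,0)):
  P,Q=tcp(th,.235,.032,up); print(th,up,P.round(4),rel(P,Q))
E
```

```text
[0.56739    0.0977764  0.38461549] [0.063 0.976 0.208] [ 0.41772984  0.62222551 -2.36721685] [ 0.03  0.75 -0.42  1.53  0.11  0.84 -0.41] 8.8 0.010933808828619527
12 0 [0.5673 0.0987 0.3809] (array([ 0.001, -0.001,  0.019]), array([0., 0., 0.]))
14 0 [0.5667 0.0903 0.3824] (array([-0.039, -0.001,  0.003]), array([0.   , 0.022, 0.   ]))
16 0 [0.5662 0.0819 0.3835] (array([-0.079, -0.001, -0.011]), array([0.   , 0.045, 0.   ]))
18 0 [0.5656 0.0734 0.3844] (array([-0.12 , -0.001, -0.024]), array([0.   , 0.067, 0.   ]))
20 0 [0.5651 0.065  0.385 ] (array([-0.161, -0.001, -0.036]), array([0.   , 0.089, 0.   ]))
22 0 [0.5645 0.0565 0.3853] (array([-0.202, -0.001, -0.046]), array([0.   , 0.111, 0.   ]))
24 0 [0.564  0.0479 0.3852] (array([-0.244, -0.001, -0.055]), array([0.   , 0.134, 0.   ]))
26 0 [0.5634 0.0394 0.3849] (array([-0.286, -0.001, -0.062]), array([0.   , 0.156, 0.   ]))
```

View pics/d10s.png

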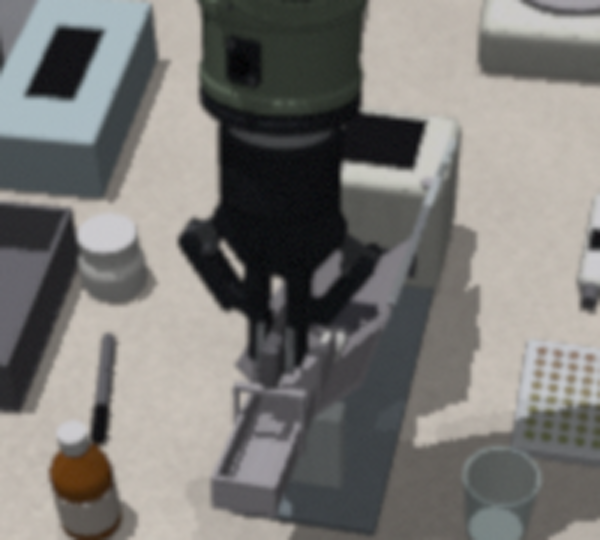

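View pics/d10c.png

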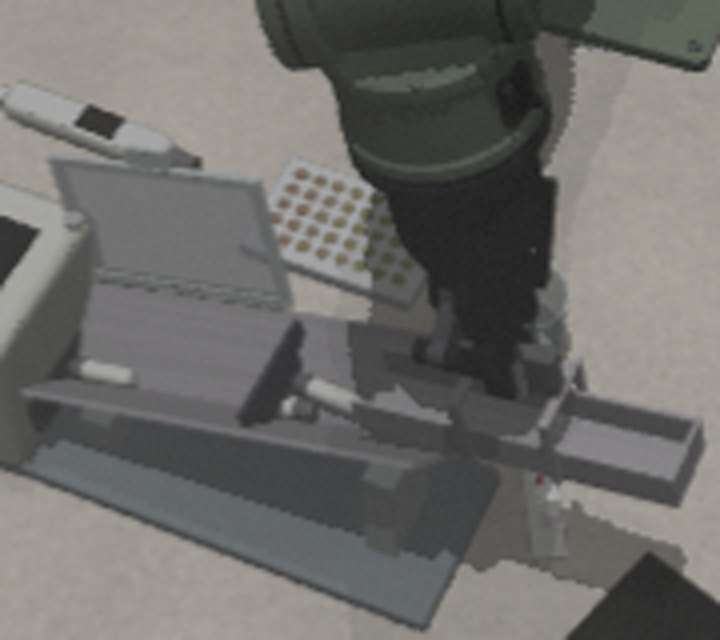

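The tubes slid earlier than stated. One is already at the stop, at scene crop (105,372). Two are by the gate, at (295,405) and (330,392). I hold a moment and look closely.

Emit:
drive_tool(series=[[0,0,0,0,0,0,0],[0,0,0,0,0,0,0]])

```text
t: 9.0
tcp_pos: [0.5674, 0.0977, 0.3847]
eef_rot: [-0.071, 0.726, 0.68, 0.076]
force: [0.1, 1.4, -1.4]
grip_width: 0.0111
```

```bash
python3 - <<'E'
from mv import *
shot('side','s11');shot('scene','c11');shot('wrist','w11')
crop('s11',230,130,320,190,8,'d11s');crop('c11',170,190,270,250,7,'d11c')
E
```

```text
(no output)
```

View pics/d11s.png

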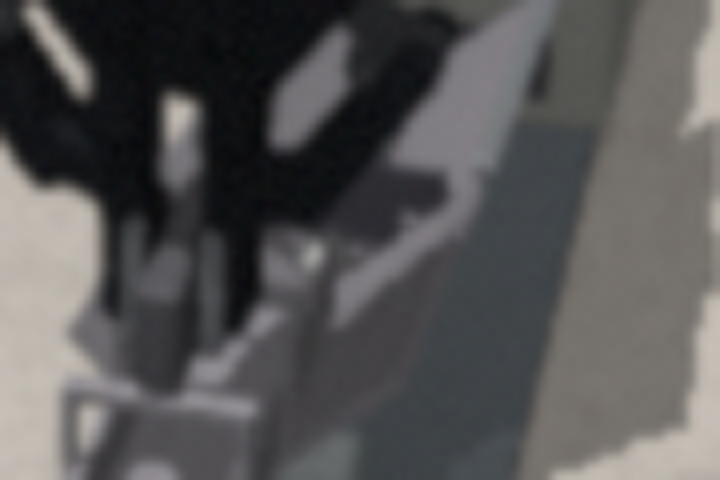

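View pics/d11c.png

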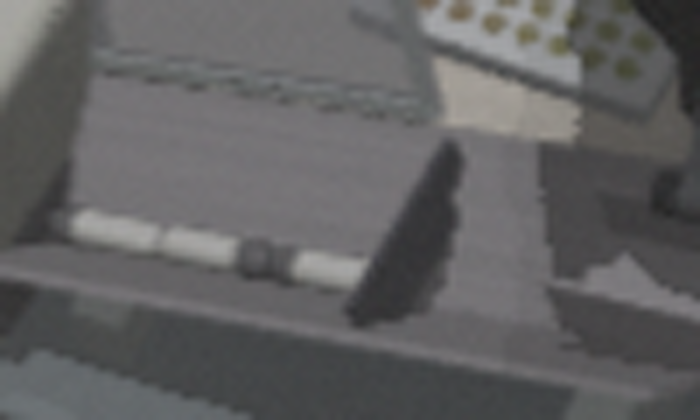

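View pics/w11_raw.png

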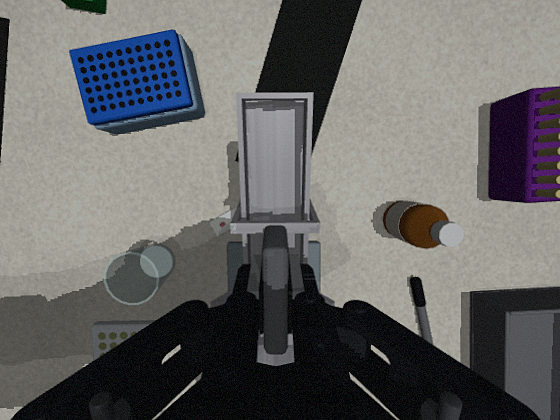

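All three tubes lie end to end along the fold at crop x 55 to 365, and the tray is empty. Lifting away, levelling, and returning to the mat.

Emit:
drive_tool(series=[[0.02,0,-0.1,0,0,0,0],[0.06,0,-0.25,0,0,0,0],[0.09,0,-0.4,0,0,0,0],[0.2,0,-0.4,0,-0.07,0,0],[0.35,0,-0.42,0,-0.133,0,0]])

```text
t: 9.65
tcp_pos: [0.5709, 0.1477, 0.4819]
eef_rot: [0.002, 0.731, 0.683, -0.001]
force: [-0.0, 0.5, -1.8]
grip_width: 0.0108
```

```bash
python3 - <<'E'
from mv import *
p,r,s=cur(); print(p,r.as_matrix().round(3),s['t'],s['grip_width'])
for z in (.45,.38,.2275): print(rel((.6089,.3045,z),Rt(74.5)))
E
```

```text
[0.57085485 0.14765852 0.48190743] [[ 0.068  0.998  0.001]
 [ 0.998 -0.068 -0.005]
 [-0.005  0.001 -1.   ]] 9.65 0.010829407560364086
(array([0.796, 0.136, 0.156]), array([0.001, 0.003, 0.129]))
(array([0.798, 0.136, 0.506]), array([0.001, 0.003, 0.129]))
(array([0.801, 0.134, 1.269]), array([0.001, 0.003, 0.129]))
```

Emit:
drive_tool(series=[[0.2,0.03,0.0,0,0.001,0.03,0],[0.4,0.07,0.08,0,0.001,0.06,0],[0.6,0.1,0.2,0,0.002,0.1,0],[0.75,0.125,0.35,0,0.002,0.129,0],[0.8,0.135,0.45,0,0.002,0.129,0]])

```text
t: 10.15
tcp_pos: [0.6072, 0.3099, 0.3884]
eef_rot: [-0.002, 0.795, 0.607, 0.0]
force: [-0.0, -0.1, -2.5]
grip_width: 0.0113
```

Emit:
drive_tool(series=[[0,0,0.2,0,0,0,0],[0,0,0.35,0,0,0,0],[0,0,0.45,0,0,0,0],[0,0,0.5,0,0,0,0],[0,0,0.5,0,0,0,0]])

```text
t: 10.65
tcp_pos: [0.608, 0.3066, 0.2904]
eef_rot: [-0.001, 0.795, 0.607, 0.001]
force: [0.6, 0.1, -1.3]
grip_width: 0.0113
```

```bash
python3 - <<'E'
from mv import *
p,r,s=cur(); print(p,r.as_matrix().round(3),s['t'],s['grip_width'],s['force'])
for z in (.2275,): print(rel((.6089,.3045,z),Rt(74.5)))
shot('side','s12');crop('s12',150,200,350,400,3,'d12')
E
```

```text
[0.6079636  0.30658102 0.29042072] [[ 0.264  0.964 -0.001]
 [ 0.964 -0.264  0.003]
 [ 0.002 -0.001 -1.   ]] 10.65 0.011324272448160852 [ 0.62400677  0.05972274 -1.32141364]
(array([-0.01 ,  0.008,  0.315]), array([-0.001, -0.001,  0.002]))
```

View pics/d12.png

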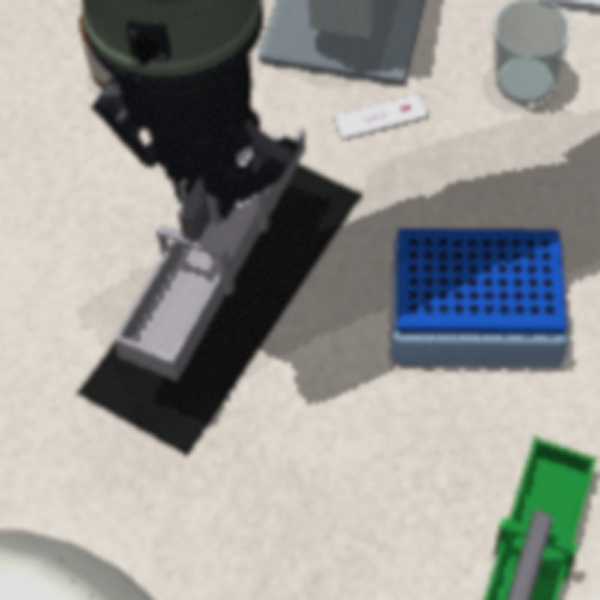

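The empty tray is level and squarely above its mat. Lowering the last 63 mm.

Emit:
drive_tool(series=[[-0.01,0.005,0.12,0,-0.001,0,0],[-0.01,0.008,0.22,0,-0.001,0,0],[-0.01,0.008,0.28,0,-0.001,0,0],[-0.01,0.008,0.305,0,-0.001,0,0],[-0.01,0.008,0.31,0,-0.001,0,0]])

```text
t: 11.2
tcp_pos: [0.6091, 0.3049, 0.2296]
eef_rot: [-0.001, 0.795, 0.607, 0.001]
force: [1.3, -0.2, -1.8]
grip_width: 0.0113
```

Emit:
drive_tool(series=[[0,0,0.004,0,0,0,0],[0,0,0.006,0,0,0,0]])

```text
t: 11.4
tcp_pos: [0.6092, 0.3049, 0.2288]
eef_rot: [-0.001, 0.795, 0.607, 0.001]
force: [0.3, -0.7, -1.2]
grip_width: 0.0112
```

Emit:
drive_tool(series=[[0,0,0.004,0,0,0,0],[0,0,0.008,0,0,0,0],[0,0,0.008,0,0,0,0]])

```text
t: 11.7
tcp_pos: [0.6091, 0.3049, 0.2272]
eef_rot: [-0.001, 0.795, 0.607, 0.001]
force: [-2.9, -1.2, 6.8]
grip_width: 0.0112
```

```bash
python3 - <<'E'
from mv import *
p,r,s=cur(); print(p,s['t'],s['grip_width'],s['force'])
shot('side','s13');crop('s13',150,200,350,400,3,'d13')
E
```

```text
[0.60907603 0.30485528 0.22715218] 11.7 0.011151346432001797 [-2.92203424 -1.17199002  6.78234181]
```

View pics/d13.png

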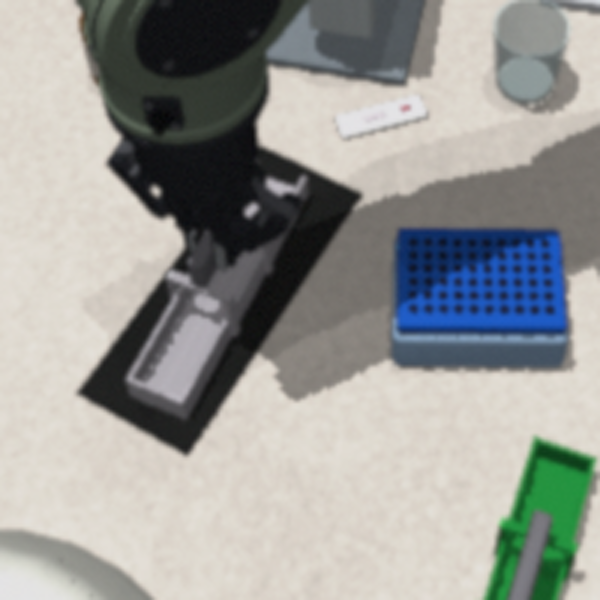

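The mat now carries the load (upward force 6.8 N, same height as when grasped). Releasing and rising.

Emit:
drive_tool(series=[[0,0,0,0,0,0,0.3],[0,0,0,0,0,0,1],[0,0,0,0,0,0,1],[0,0,0,0,0,0,1],[0,0,0,0,0,0,1]])

```text
t: 12.25
tcp_pos: [0.609, 0.3048, 0.2263]
eef_rot: [-0.001, 0.795, 0.607, 0.0]
force: [-0.2, -0.3, 0.2]
grip_width: 0.0819
```

Emit:
drive_tool(series=[[0,0,-0.05,0,0,0,1],[0,0,-0.2,0,0,0,1],[0,0,-0.45,0,0,0,1],[0,0,-0.7,0,0,0,1],[0,0,-0.95,0,0,0,1]])

```text
t: 12.75
tcp_pos: [0.6086, 0.3042, 0.4194]
eef_rot: [-0.001, 0.795, 0.607, 0.001]
force: [1.7, 0.4, 0.1]
grip_width: 0.0855
```

```bash
python3 - <<'E'
from mv import *
p,r,s=cur(); print(p,s['t'],s['grip_width'],s['force'])
shot('wrist','w14');shot('side','s14');shot('scene','c14');crop('c14',110,150,300,290,4,'d14c')
crop('s14',150,80,350,400,2,'d14s')
E
```

```text
[0.6085663  0.30418183 0.41942671] 12.75 0.08549497456409551 [1.73136377 0.40407944 0.11975404]
```

View pics/w14_raw.png

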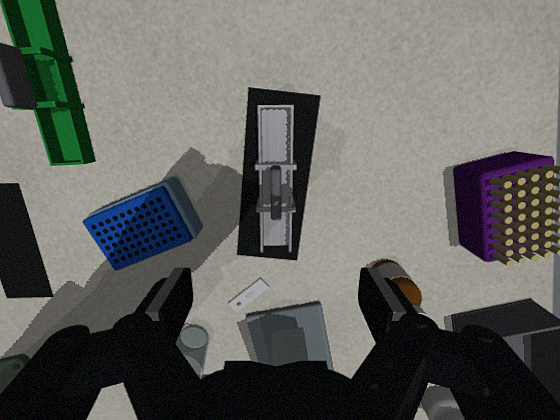

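View pics/d14c.png

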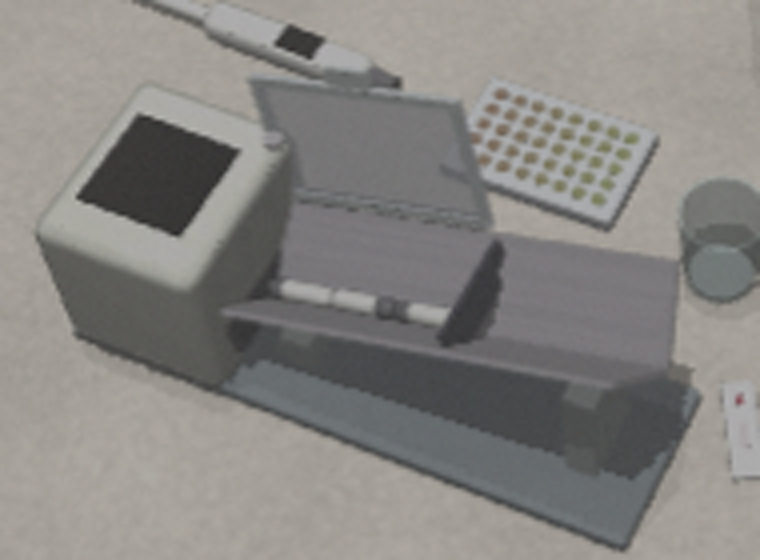

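View pics/d14s.png

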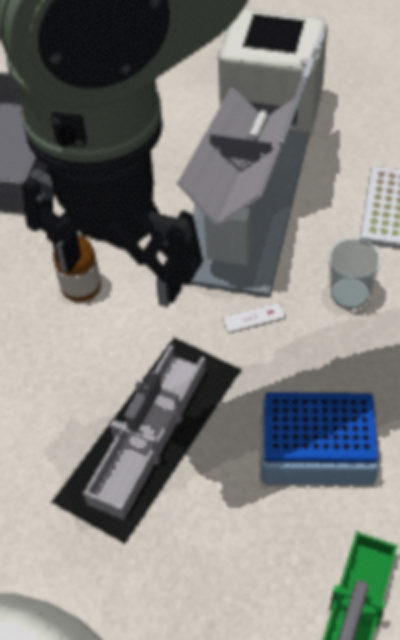

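The tray is back on its mat and released, and the three tubes are in line in the fold. Now for the cover: I estimate its angle from the scene view and plan the push from its robot side.

```bash
cat >> mv.py <<'E'
e=-yv
H=V+.080*xv+.044*yv+.0465*zv
def cov(phi,a,r,t=0): return H+a*xv+r*(e*np.cos(phi)+zv*np.sin(phi))+t*(-e*np.sin(phi)+zv*np.cos(phi))
def atip(phi,r,yc,t):
    a=0
    for _ in range(20): a+= (yc-cov(phi,a,r,t)[1])/xv[1]
    return cov(phi,a,r,t),a
def tcpC(C,h=.010): return C-h*e+.173*Z
E
python3 - <<'E'
from mv import *
print('H',H,'e',e,'xv',xv)
ms,_=load('c14');md,_=load('s14')
for phi in (1.55,1.65,1.75,1.85): print(phi,[proj(ms,cov(phi,a,.088)).round(1) for a in(-.075,.075)],[proj(md,cov(phi,a,.088)).round(1) for a in(-.075,.075)])
print('hinge',[proj(ms,cov(0,a,0)).round(1) for a in(-.075,.075)], 'meas',(295/4+110,200/4+150),(490/4+110,230/4+150),'edge',(250/4+110,80/4+150),(462/4+110,102/4+150))
p,r,s=cur()
print(rel((.44,-.075,.44),Rt(86.3)))
E
```

```text
H [ 0.51057434 -0.09607399  0.10694549] e [ 0.99791562 -0.06453231 -0.        ] xv [0.06137387 0.94907415 0.30901699]
1.55 [array([166. , 174.9]), array([218.3, 181.9])] [array([300.2,  93. ]), array([290. , 114.6])]
1.65 [array([168. , 172.3]), array([220.2, 179.2])] [array([303.6,  93.6]), array([293.8, 115.2])]
1.75 [array([170.1, 170.1]), array([222.1, 176.8])] [array([307. ,  94.5]), array([297.6, 116.2])]
1.85 [array([172.2, 168.1]), array([224.1, 174.7])] [array([310.3,  95.7]), array([301.3, 117.6])]
hinge [array([181.7, 199.2]), array([232. , 207.2])] meas (183.75, 200.0) (232.5, 207.5) edge (172.5, 170.0) (225.5, 175.5)
(array([-2.052, -0.313, -0.111]), array([ 0.003, -0.003, -0.129]))
```

The hinge prediction matches the picture to 2 px, and the cover stands at about 1.8 rad. Moving, fingers shut, to its robot side.

Emit:
drive_tool(series=[[-0.2,-0.03,-0.11,0,0,-0.03,0],[-0.4,-0.06,-0.11,0,0,-0.06,0],[-0.6,-0.09,-0.11,0,0,-0.09,0],[-0.8,-0.12,-0.11,0,0,-0.12,0],[-1.0,-0.16,-0.11,0,0,-0.13,0]])

```text
t: 13.4
tcp_pos: [0.5242, 0.1184, 0.4378]
eef_rot: [-0.001, 0.728, 0.685, 0.0]
force: [0.8, -0.3, 0.2]
grip_width: 0.0122
```

```bash
python3 - <<'E'
from mv import *
p,r,s=cur();print(p,s['grip_width'])
print(rel((.44,-.075,.44),Rt(86.3)))
E
```

```text
[0.52423477 0.11838046 0.4377567 ] 0.012170551082541557
(array([-0.991, -0.361, -0.012]), array([-0.   , -0.001,  0.002]))
```

Emit:
drive_tool(series=[[-0.2,-0.1,0,0,0,0,0],[-0.4,-0.2,0,0,0,0,0],[-0.6,-0.3,0,0,0,0,0],[-0.8,-0.36,0,0,0,0,0],[-0.97,-0.36,0,0,0,0,0]])

```text
t: 13.9
tcp_pos: [0.4395, -0.0709, 0.4379]
eef_rot: [-0.001, 0.729, 0.684, 0.0]
force: [2.3, -0.7, -0.1]
grip_width: -0.0001
```

```bash
python3 - <<'E'
from mv import *
shot('wrist','w15');shot('scene','c15')
p,r,s=cur();print(p,r.as_matrix().round(3)[:,0],s['grip_width'],s['q'].round(2))
crop('c15',110,90,300,250,4,'d15')
C=H-.06*e; C=np.array([C[0],-.075,.178]); print(tcpC(C),rel(tcpC(C),Rt(86.3)))
for phi in (1.57,1.3,1.0,.7,.4,.2,.1,0):
    C,a=atip(phi,.072,-.075,.004); print(phi,round(a,3),C.round(4),tcpC(C).round(4))
E
```

```text
[ 0.44035014 -0.07297634  0.4375205 ] [0.069 0.998 0.   ] -0.0001158070190826951 [ 0.31  0.49 -0.36  1.86  0.23  0.83 -0.23]
[ 0.44072025 -0.07435468  0.351     ] (array([-0.007,  0.003,  0.433]), array([-0.001, -0.   , -0.003]))
1.57 0.045 [ 0.508  -0.075   0.1894] [ 0.498  -0.0744  0.3624]
1.3 0.046 [ 0.5274 -0.075   0.1882] [ 0.5174 -0.0744  0.3612]
1.0 0.045 [ 0.5475 -0.075   0.1805] [ 0.5376 -0.0744  0.3535]
0.7 0.042 [ 0.5645 -0.075   0.1669] [ 0.5546 -0.0744  0.3399]
0.4 0.037 [ 0.5768 -0.075   0.1485] [ 0.5669 -0.0744  0.3215]
0.2 0.033 [ 0.5819 -0.075   0.1344] [ 0.5719 -0.0744  0.3074]
0.1 0.031 [ 0.5833 -0.075   0.127 ] [ 0.5733 -0.0744  0.3   ]
0 0.028 [ 0.5841 -0.075   0.1195] [ 0.5741 -0.0744  0.2925]
```

View pics/w15_raw.png

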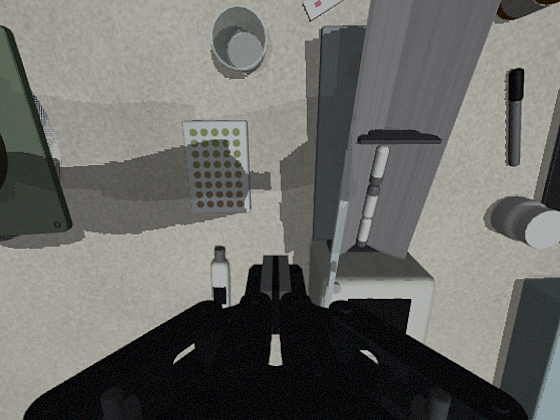

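View pics/d15.png

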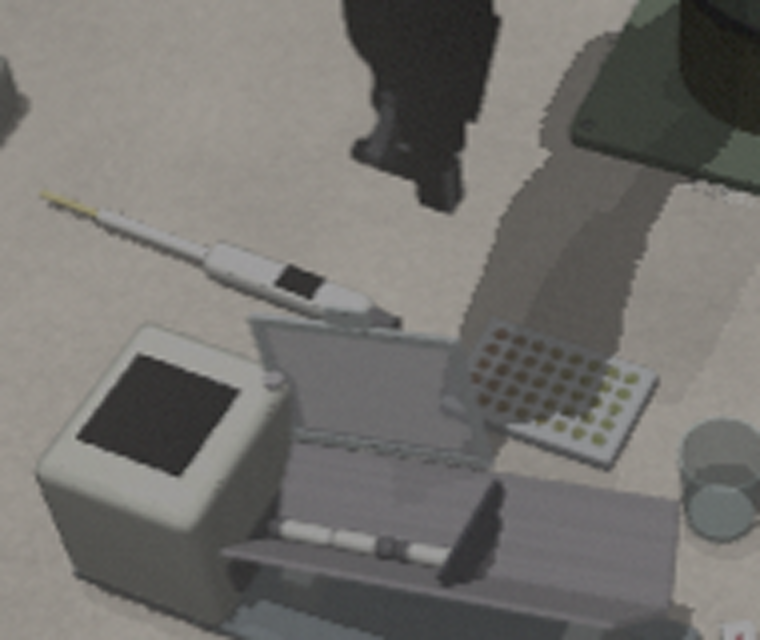

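The wrist view shows the shut fingers at (275,260), left of the cover, which is seen edge-on at (340,220). The three tubes run along the fold from (380,150) to (363,240). Lowering beside the cover.

Emit:
drive_tool(series=[[0,0,0.15,0,0,0,0],[-0.005,0,0.3,0,0,0,0],[-0.007,0.003,0.4,0,0,0,0],[-0.007,0.003,0.433,0,0,0,0],[-0.007,0.003,0.433,0,0,0,0]])

```text
t: 14.5
tcp_pos: [0.4417, -0.0701, 0.3508]
eef_rot: [-0.001, 0.729, 0.685, 0.0]
force: [0.1, -0.2, 0.3]
grip_width: -0.0001
```

Emit:
drive_tool(series=[[0,0.06,-0.005,0,0,0,0],[0,0.12,-0.01,0,0,0,0],[0,0.16,-0.02,0,0,0,0],[0,0.2,-0.03,0,0,0,0],[0,0.24,-0.045,0,0,0,0]])

```text
t: 15.0
tcp_pos: [0.4899, -0.0735, 0.3607]
eef_rot: [-0.001, 0.729, 0.684, 0.001]
force: [-0.8, -0.1, -1.2]
grip_width: 0.0002
```

```bash
python3 - <<'E'
from mv import *
shot('wrist','w16');shot('scene','c16');shot('side','s16')
p,r,s=cur();print(p,r.as_matrix().round(3)[:,0],s['t'],s['force'])
crop('c16',110,120,300,270,4,'d16')
crop('s16',220,60,360,220,4,'d16s')
E
```

```text
[ 0.48970038 -0.07339386  0.36042429] [0.063 0.998 0.002] 15.15 [-0.30945157 -0.08457057  0.03442064]
```

View pics/d16.png

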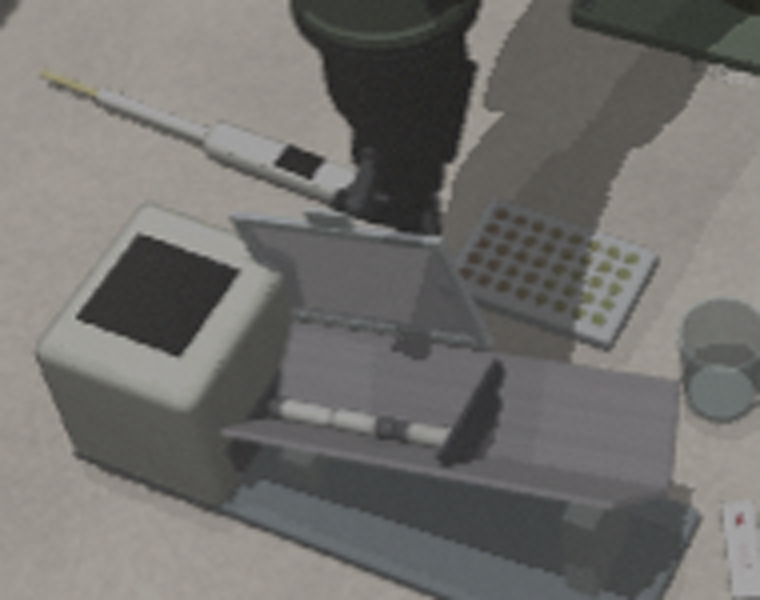

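View pics/w16_raw.png

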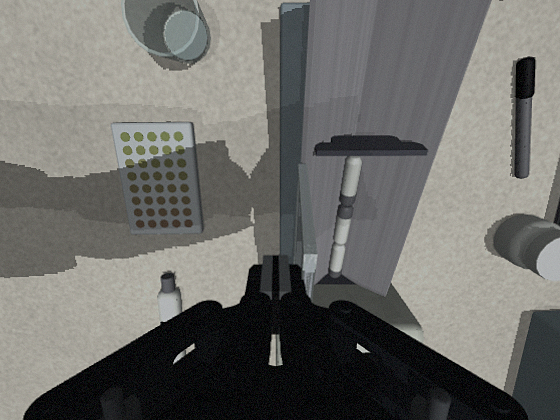

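View pics/d16s.png

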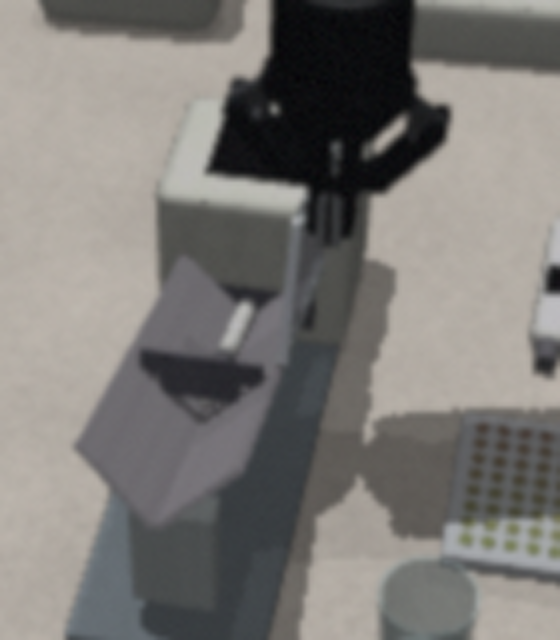

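The cover is already being pushed, now at about 1.55 rad with the fingertip behind it. The pads prove a few mm thicker than I assumed. Following the arc in small steps.

Emit:
drive_tool(series=[[0,0.04,-0.005,0,0,0,0],[0,0.075,-0.005,0,0,0,0],[0,0.11,-0.003,0,0,0,0],[0,0.145,0.008,0,0,0,0],[0,0.18,0.022,0,0,0,0]])

```text
t: 15.65
tcp_pos: [0.5262, -0.0757, 0.3555]
eef_rot: [-0.001, 0.729, 0.684, 0.001]
force: [-0.8, 0.1, 1.1]
grip_width: 0.0002
```

Emit:
drive_tool(series=[[0,0.03,0.013,0,0,0,0],[0,0.055,0.03,0,0,0,0],[0,0.08,0.05,0,0,0,0],[0,0.1,0.072,0,0,0,0],[0,0.12,0.095,0,0,0,0]])

```text
t: 16.15
tcp_pos: [0.5498, -0.0772, 0.3363]
eef_rot: [-0.001, 0.729, 0.684, 0.001]
force: [-0.2, 0.3, 1.0]
grip_width: 0.0001
```

```bash
python3 - <<'E'
from mv import *
shot('wrist','w17');shot('scene','c17');shot('side','s17')
p,r,s=cur();print(p,r.as_matrix().round(3)[:,0],s['t'],s['force'])
crop('c17',110,120,300,270,4,'d17')
crop('s17',220,60,360,220,4,'d17s')
for phi in (.7,.6,.4,.2,.1,0):
    C,a=atip(phi,.072,-.075,.004); print(phi,round(a,3),rel(tcpC(C,.017),Rt(86.3)))
E
```

```text
[ 0.54959758 -0.07720572  0.33633039] [0.063 0.998 0.002] 16.3 [-0.32424956 -0.18255458  0.31296143]
0.7 0.042 (array([ 0.016, -0.011, -0.018]), array([-0.   , -0.001,  0.001]))
0.6 0.04 (array([0.017, 0.012, 0.011]), array([-0.   , -0.001,  0.001]))
0.4 0.037 (array([0.02 , 0.05 , 0.074]), array([-0.   , -0.001,  0.001]))
0.2 0.033 (array([0.021, 0.075, 0.144]), array([-0.   , -0.001,  0.001]))
0.1 0.031 (array([0.021, 0.083, 0.181]), array([-0.   , -0.001,  0.001]))
0 0.028 (array([0.022, 0.087, 0.219]), array([-0.   , -0.001,  0.001]))
```

View pics/d17.png

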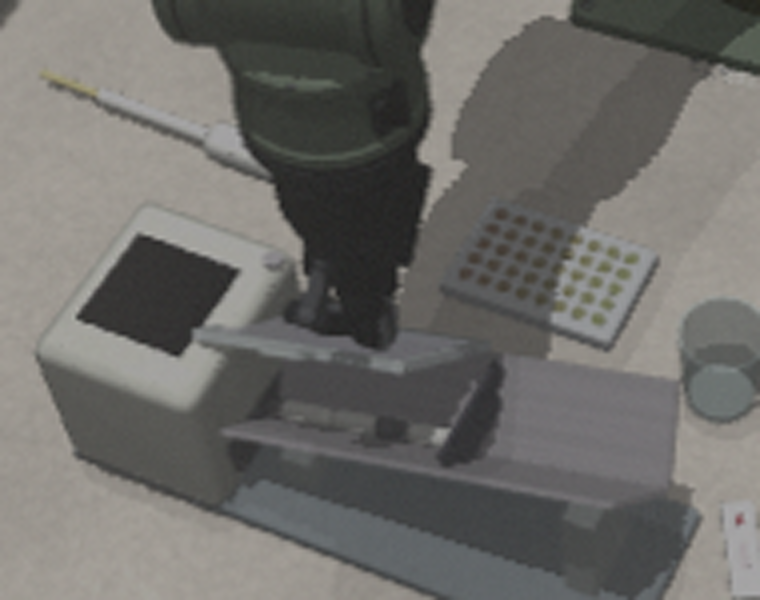

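View pics/d17s.png

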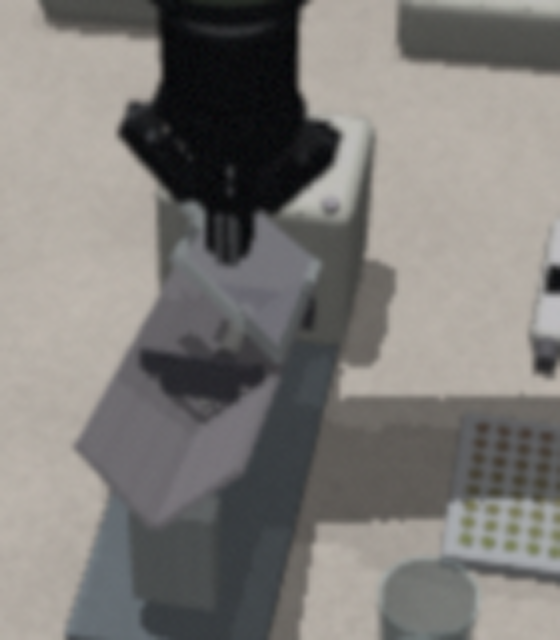

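The cover is at about 0.65 rad and follows the fingertip with a light force of about 1 N. Continuing down.

Emit:
drive_tool(series=[[0.005,0.015,0.02,0,0,0,0],[0.01,0.03,0.045,0,0,0,0],[0.015,0.045,0.07,0,0,0,0],[0.02,0.06,0.1,0,0,0,0],[0.02,0.07,0.13,0,0,0,0]])

```text
t: 16.8
tcp_pos: [0.564, -0.0738, 0.3101]
eef_rot: [-0.001, 0.729, 0.685, 0.001]
force: [-0.9, -0.4, 0.8]
grip_width: -0.0
```

Emit:
drive_tool(series=[[0,0.006,0.02,0,0,0,0],[0,0.01,0.04,0,0,0,0],[0,0.013,0.06,0,0,0,0],[0,0.013,0.07,0,0,0,0]])

```text
t: 17.2
tcp_pos: [0.5664, -0.0742, 0.2964]
eef_rot: [-0.001, 0.729, 0.684, 0.001]
force: [0.5, 0.0, 1.6]
grip_width: 0.0001
```

```bash
python3 - <<'E'
from mv import *
shot('scene','c18');shot('side','s18')
p,r,s=cur();print(p,r.as_matrix().round(3)[:,0],s['t'],s['force'])
crop('c18',110,120,300,270,4,'d18')
crop('s18',220,60,360,220,4,'d18s')
for phi in (.2,.1,0):
    C,a=atip(phi,.072,-.075,.004); print(phi,round(a,3),rel(tcpC(C,.017),Rt(86.3)))
E
```

```text
[ 0.56627544 -0.07422332  0.29648175] [0.063 0.998 0.002] 17.3 [-0.72856168  0.56978101  0.18310684]
0.2 0.033 (array([ 0.001, -0.007, -0.055]), array([-0.   , -0.001,  0.001]))
0.1 0.031 (array([ 0.002,  0.   , -0.018]), array([-0.   , -0.001,  0.001]))
0 0.028 (array([0.002, 0.004, 0.02 ]), array([-0.   , -0.001,  0.001]))
```

View pics/d18.png

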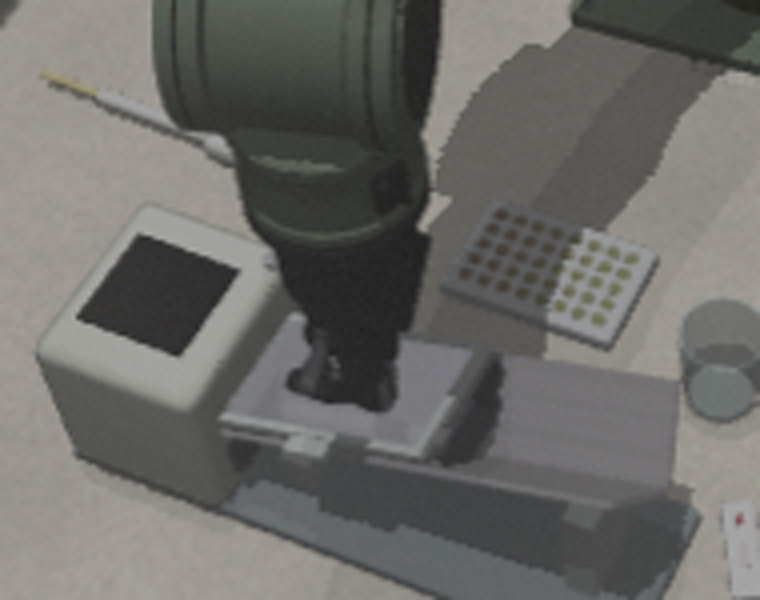

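View pics/d18s.png

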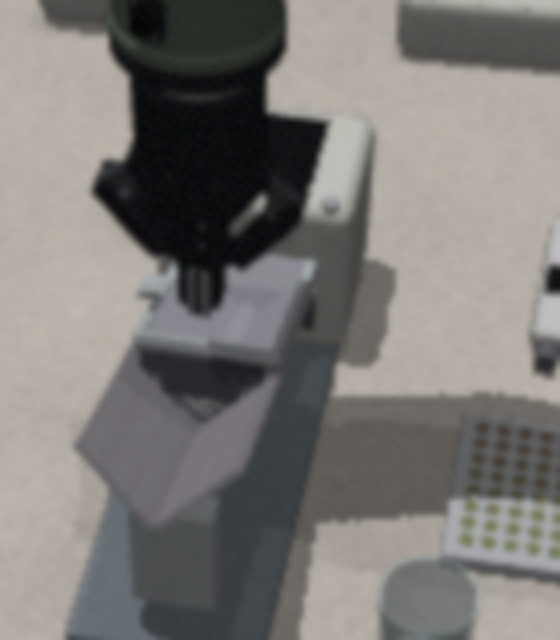

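Nearly closed, under 0.1 rad. Now pressing gently in small downward steps until the force shows it seated.

Emit:
drive_tool(series=[[0,0.002,0.008,0,0,0,0],[0,0.003,0.016,0,0,0,0],[0,0.003,0.02,0,0,0,0],[0,0.003,0.02,0,0,0,0]])

```text
t: 17.7
tcp_pos: [0.5669, -0.0741, 0.2943]
eef_rot: [-0.0, 0.729, 0.684, 0.001]
force: [-10.0, 0.4, 31.6]
grip_width: 0.0001
```

Emit:
drive_tool(series=[[0,0,0.005,0,0,0,0],[0,0,0.01,0,0,0,0],[0,0,0.01,0,0,0,0]])

```text
t: 18.0
tcp_pos: [0.5669, -0.0741, 0.2936]
eef_rot: [0.0, 0.729, 0.684, 0.001]
force: [-16.3, 0.7, 57.5]
grip_width: -0.0003
```

It is seated: the force rose to 57 N with no further travel. Backing off straight up.

Emit:
drive_tool(series=[[0,0,-0.03,0,0,0,0],[0,0,-0.15,0,0,0,0],[0,0,-0.35,0,0,0,0],[0,0,-0.55,0,0,0,0],[0,0,-0.7,0,0,0,0]])

```text
t: 18.5
tcp_pos: [0.5668, -0.0744, 0.4332]
eef_rot: [-0.0, 0.729, 0.684, 0.001]
force: [-0.4, -0.0, 0.7]
grip_width: 0.0
```

Emit:
drive_tool(series=[[0.2,0,-0.1,0,0,0,0],[0.4,0,-0.1,0,0,0,0],[0.6,0,-0.1,0,0,0,0],[0.8,0,-0.1,0,0,0,0],[1.0,0,-0.1,0,0,0,0]])

```text
t: 19.0
tcp_pos: [0.5794, 0.1267, 0.4512]
eef_rot: [-0.0, 0.729, 0.684, 0.001]
force: [1.1, -0.2, -0.4]
grip_width: 0.0001
```

```bash
python3 - <<'E'
from mv import *
shot('scene','c19');shot('side','s19')
p,r,s=cur();print(p,s['t'],s['force'])
crop('c19',110,150,300,290,4,'d19')
crop('s19',220,80,360,240,4,'d19s')
ms,_=load('c19');md,_=load('s19')
for phi in (0,.06,.12): print(phi,[((proj(ms,cov(phi,a,.088,.004))-[110,150])*4).round(0) for a in(-.075,.075)],[((proj(md,cov(phi,a,.088,.004))-[220,80])*4).round(0) for a in(-.075,.075)])
E
```

```text
[0.57887446 0.13044482 0.45089716] 19.1 [ 0.13250441 -1.06530245  0.06027227]
0 [array([211., 300.]), array([416., 340.])] [array([180., 158.]), array([126., 252.])]
0.06 [array([207., 294.]), array([413., 333.])] [array([181., 151.]), array([127., 244.])]
0.12 [array([204., 288.]), array([410., 326.])] [array([183., 144.]), array([128., 236.])]
```

View pics/d19.png

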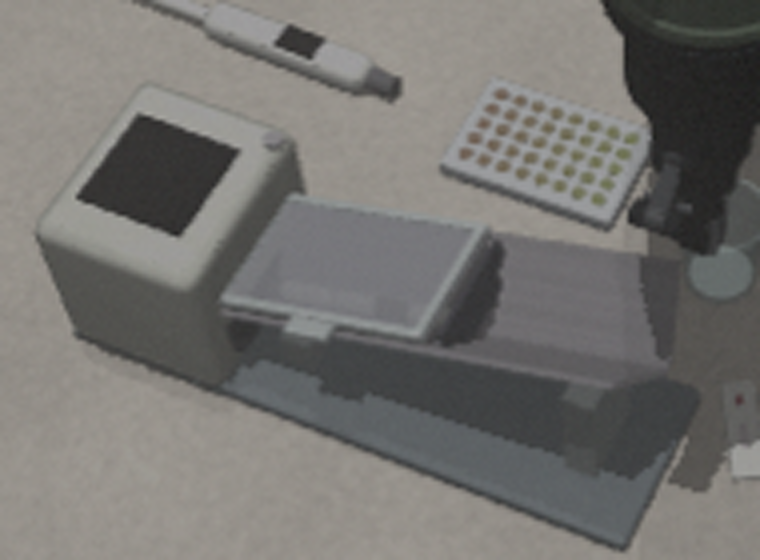

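View pics/d19s.png

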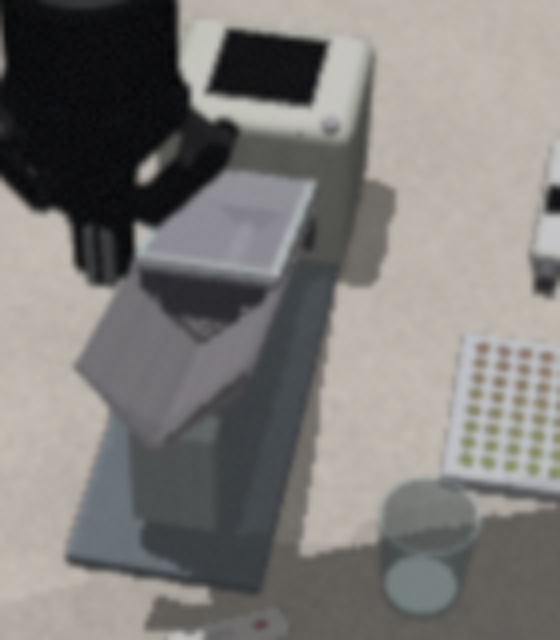

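View pics/c19_raw.png

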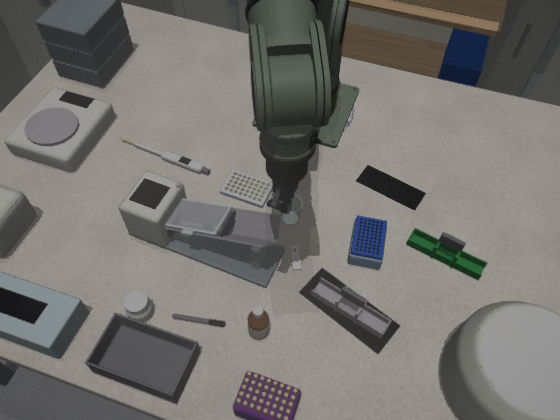

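The cover's uphill free corner, at crop (415,340), matches the closed prediction (416,340). The tray and bystanders are in place. One wrist look through the clear cover at the tubes.

Emit:
drive_tool(series=[[-0.2,-0.08,0,0,0,0,0],[-0.4,-0.16,0,0,0,0,0],[-0.6,-0.24,0,0,0,0,0],[-0.8,-0.32,0,0,0,0,0],[-0.8,-0.32,0,0,0,0,0]])

```text
t: 19.6
tcp_pos: [0.5039, -0.0354, 0.4511]
eef_rot: [0.0, 0.731, 0.682, -0.001]
force: [1.0, 0.6, 0.1]
grip_width: -0.0
```

```bash
python3 - <<'E'
from mv import *
shot('wrist','w20')
p,r,s=cur();print(p,s['t'],s['force'])
crop('w20',270,100,450,280,4,'d20')
E
```

```text
[ 0.50486664 -0.03291604  0.45114024] 19.65 [ 0.85512541 -0.07051192  0.14859486]
```

View pics/d20.png

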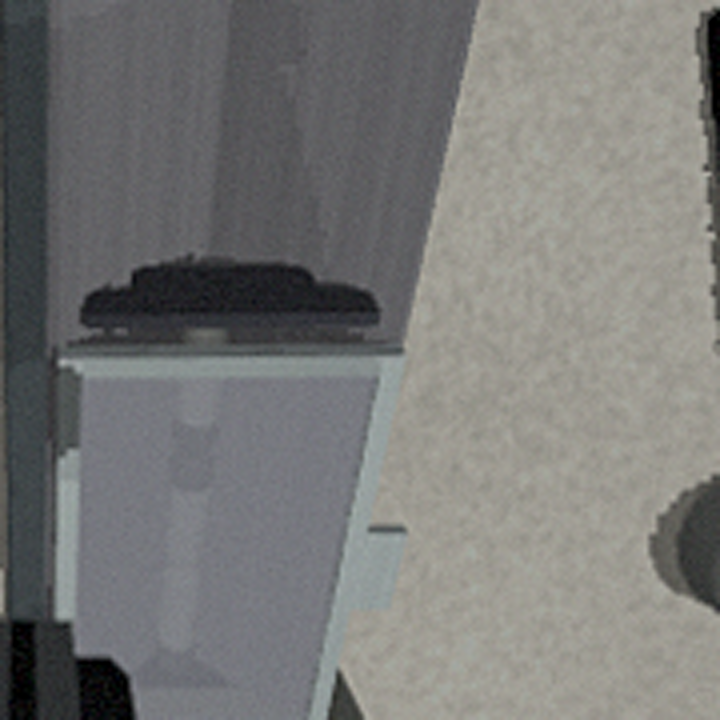

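Through the closed cover, the tubes still lie in line along the fold, from the stop at crop (180,660) up to just below the gate at (205,335). Handing in.

```bash
python3 - <<'E'
from workcell import arm
print(arm.job_done(), arm.read_state()['t'])
E
```

```text
the job is handed in; nothing more can be done
the job is handed in; nothing more can be done
```

The job is handed in at about 20 s of the 66 s allowed. I lifted the tray by its bar, tipped the three tubes into the trough's upper end, set the empty tray back on its mat, and pushed the cover shut.

**Last checks:**
- **Tubes:** through the closed cover, the wrist view shows them in line along the fold, from the stop to just below the gate.
- **Cover:** its uphill free corner lies within about 1 px (crop scale) of the position predicted for fully closed.
- **Tray and bystanders:** by eye, the tray lies flat on its mat and nothing else has moved.

**What did not go as expected:**
- **Early slide:** the tubes slid out at about 12°, before the 16 to 25° stated. They started moving as the tray stopped after tilting, and left while I was still lowering it. They did not jam, but I did not measure their speed or drop height.
- **Final press:** it reached about 57 N at the wrist through the fingertips, more than the gentle push intended. That is under the 120 N wrist limit, and I found no sign of damage or movement.
- **Grip bar height:** the first wrist-only triangulation disagreed (0.093 m against 0.082 m from the scene and side views). A lower wrist view then gave 0.076 to 0.080 m, so I used the text's height, which lay close to the lower values.

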